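Scoop ferrules from the stock tray into the press tin

TASK

The press is running out of ferrules: take the hand scoop that lies in the stock tray, scoop ferrules up with it and tip at least three of the five into the open tin; do not pick them with the fingers and spill none on the bench. Then lay the scoop back in the tray, right way up, and shut the tin's lid fully. Leave the other things on the bench where they are.

Things in the scene. Friction and masses are not known exactly. Their poses are not given: they have to be found in the camera images.
- tray: Open steel stock tray, fixed to the bench. Origin: on the bench top, mid width, 120 mm ahead of the rear wall; +x along the tray to its sloping end, +y across, +z up. Inside: floor at z = 2 mm, flat from x = -120 to +70 mm, 78 mm wide; beyond x = +70 the end slopes up at 60 degrees to its rim at x = +99, z = 54 mm. Side and rear walls upright, 2 mm thick, rim at 36 mm; from x = +45 the side rims rise to the high end.
- scoop_grip (a point): Middle of the wooden grip of the brass hand scoop (0.08 kg) that lies flat in the rear of the tray, mouth toward the sloping end. Scoop axes: +x toward its mouth, +y across, +z up when flat. The grip is a bar 16 mm wide (y), 20 mm thick, 62 mm long, its top leaning 25 degrees from vertical toward -x. The point is 59.9 mm behind the pan's middle, 66.6 mm above its underside.
- scoop_lip (a point): Middle of the scoop's thin front lip, at the underside: 99.9 mm ahead of and 66.6 mm below the grip point in the scoop's axes. The flat pan is 80 mm long and 68 mm wide (10 mm less than the tray inside); its floor, 1.6 mm thick, thins to 0.5 mm at the lip.
- scoop_pan (a point): Middle of the scoop's pan, on its floor, 40 mm behind the lip. Back wall and rear of the side walls 26 mm high; the side walls are lower near the lip (15 mm). Same axes as the grip point.
- tin_mouth (a point): Middle of the mouth of the grey hinged sheet-metal tin, 34 mm above the bench; the tin is fixed to the bench. Axes: +z up, +x from the front of the tin to its hinge, +y along the hinge. The mouth is 77 mm (x) by 113 mm (y) inside; walls 1.5 mm; inner floor 32 mm below the mouth. The lid's hinge line runs along y at x = +42 mm, z = 0.
- tin_lid (a joint): Angle of the tin's lid in rad: 0 shut, 1.57 upright, 1.66 its stop, just past upright. Hinge line to free edge 84 mm, 119 mm wide; its outer face lies 10 mm off the hinge line (44 mm above the bench when shut). The hinge is slightly stiff: the lid may stay where it is left, so push it right down; about 1 N at the free edge moves it.
- ferrule_a_mid (a point): Middle of one of five alike black club ferrules in the tray, between the scoop and the sloping end: a cylinder 14 mm across and 26 mm long along its own z, 12 g; this one starts standing on end. It slides and rolls freely.
- ferrule_b_mid (a point): Middle of one of five alike black club ferrules in the tray, between the scoop and the sloping end: a cylinder 14 mm across and 26 mm long along its own z, 12 g; this one starts lying across the tray. It slides and rolls freely.
- ferrule_c_mid (a point): Middle of one of five alike black club ferrules in the tray, between the scoop and the sloping end: a cylinder 14 mm across and 26 mm long along its own z, 12 g; this one starts standing on end. It slides and rolls freely.
- ferrule_d_mid (a point): Middle of one of five alike black club ferrules in the tray, between the scoop and the sloping end: a cylinder 14 mm across and 26 mm long along its own z, 12 g; this one starts lying across the tray. It slides and rolls freely.
- ferrule_e_mid (a point): Middle of one of five alike black club ferrules in the tray, between the scoop and the sloping end: a cylinder 14 mm across and 26 mm long along its own z, 12 g; this one starts lying across the tray. It slides and rolls freely.
- pin_jar_mid (a point): Bystander: clear jar of pins with a lid, 56 mm across, 74 mm tall; point at its middle, 37 mm up.
- glue_bottle_mid (a point): Bystander: squeeze bottle of glue with a pointed cap, 44 mm across, 148 mm tall; point at its middle, 74 mm up.
- masking_tape_mid (a point): Bystander: roll of masking tape lying flat, 96 mm across, 25 mm high; point at its middle, 12 mm up.
Mind the look-alikes: they are no part of the job. There is more than one size of the part that bears tin_mouth; the job needs the larger.

How it is judged:
On the way:
1. the scoop is lifted clear of the tray with at least one ferrule lying in its pan (height (world z) of scoop_pan above 0.045 m and ((x of ferrule_a_mid in the frame of scoop_pan between -0.04 and 0.042 m and y of ferrule_a_mid in the frame of scoop_pan between -0.033 and 0.033 m and z of ferrule_a_mid in the frame of scoop_pan below 0.04 m) or (x of ferrule_b_mid in the frame of scoop_pan between -0.04 and 0.042 m and y of ferrule_b_mid in the frame of scoop_pan between -0.033 and 0.033 m and z of ferrule_b_mid in the frame of scoop_pan below 0.04 m) or (x of ferrule_c_mid in the frame of scoop_pan between -0.04 and 0.042 m and y of ferrule_c_mid in the frame of scoop_pan between -0.033 and 0.033 m and z of ferrule_c_mid in the frame of scoop_pan below 0.04 m) or (x of ferrule_d_mid in the frame of scoop_pan between -0.04 and 0.042 m and y of ferrule_d_mid in the frame of scoop_pan between -0.033 and 0.033 m and z of ferrule_d_mid in the frame of scoop_pan below 0.04 m) or (x of ferrule_e_mid in the frame of scoop_pan between -0.04 and 0.042 m and y of ferrule_e_mid in the frame of scoop_pan between -0.033 and 0.033 m and z of ferrule_e_mid in the frame of scoop_pan below 0.04 m))), for 0.2 s.
At the end, for the whole second after the job is handed in: At least three of the five ferrules lie in the tin and any others in the tray; the tin's lid is shut (within 0.06 rad); the scoop lies right way up in the tray (pan's middle within 12 mm of the tray's centre line and no higher than 25 mm, tilted less than 0.35 rad) ((horizontal distance between each of ferrule_a_mid, ferrule_b_mid, ferrule_c_mid and tin_mouth below 0.075 m or horizontal distance between each of ferrule_a_mid, ferrule_b_mid, ferrule_d_mid and tin_mouth below 0.075 m or horizontal distance between each of ferrule_a_mid, ferrule_b_mid, ferrule_e_mid and tin_mouth below 0.075 m or horizontal distance between each of ferrule_a_mid, ferrule_c_mid, ferrule_d_mid and tin_mouth below 0.075 m or horizontal distance between each of ferrule_a_mid, ferrule_c_mid, ferrule_e_mid and tin_mouth below 0.075 m or horizontal distance between each of ferrule_a_mid, ferrule_d_mid, ferrule_e_mid and tin_mouth below 0.075 m or horizontal distance between each of ferrule_b_mid, ferrule_c_mid, ferrule_d_mid and tin_mouth below 0.075 m or horizontal distance between each of ferrule_b_mid, ferrule_c_mid, ferrule_e_mid and tin_mouth below 0.075 m or horizontal distance between each of ferrule_b_mid, ferrule_d_mid, ferrule_e_mid and tin_mouth below 0.075 m or horizontal distance between each of ferrule_c_mid, ferrule_d_mid, ferrule_e_mid and tin_mouth below 0.075 m) and ((x of ferrule_a_mid in the frame of tin_mouth between -0.04 and 0.04 m and y of ferrule_a_mid in the frame of tin_mouth between -0.058 and 0.058 m and z of ferrule_a_mid in the frame of tin_mouth below 0.002 m) or (x of ferrule_a_mid in the frame of tray between -0.123 and 0.106 m and y of ferrule_a_mid in the frame of tray between -0.042 and 0.042 m and z of ferrule_a_mid in the frame of tray below 0.075 m)) and ((x of ferrule_b_mid in the frame of tin_mouth between -0.04 and 0.04 m and y of ferrule_b_mid in the frame of tin_mouth between -0.058 and 0.058 m and z of ferrule_b_mid in the frame of tin_mouth below 0.002 m) or (x of ferrule_b_mid in the frame of tray between -0.123 and 0.106 m and y of ferrule_b_mid in the frame of tray between -0.042 and 0.042 m and z of ferrule_b_mid in the frame of tray below 0.075 m)) and ((x of ferrule_c_mid in the frame of tin_mouth between -0.04 and 0.04 m and y of ferrule_c_mid in the frame of tin_mouth between -0.058 and 0.058 m and z of ferrule_c_mid in the frame of tin_mouth below 0.002 m) or (x of ferrule_c_mid in the frame of tray between -0.123 and 0.106 m and y of ferrule_c_mid in the frame of tray between -0.042 and 0.042 m and z of ferrule_c_mid in the frame of tray below 0.075 m)) and ((x of ferrule_d_mid in the frame of tin_mouth between -0.04 and 0.04 m and y of ferrule_d_mid in the frame of tin_mouth between -0.058 and 0.058 m and z of ferrule_d_mid in the frame of tin_mouth below 0.002 m) or (x of ferrule_d_mid in the frame of tray between -0.123 and 0.106 m and y of ferrule_d_mid in the frame of tray between -0.042 and 0.042 m and z of ferrule_d_mid in the frame of tray below 0.075 m)) and ((x of ferrule_e_mid in the frame of tin_mouth between -0.04 and 0.04 m and y of ferrule_e_mid in the frame of tin_mouth between -0.058 and 0.058 m and z of ferrule_e_mid in the frame of tin_mouth below 0.002 m) or (x of ferrule_e_mid in the frame of tray between -0.123 and 0.106 m and y of ferrule_e_mid in the frame of tray between -0.042 and 0.042 m and z of ferrule_e_mid in the frame of tray below 0.075 m)) and value of joint tin_lid below 0.06 rad and x of scoop_pan in the frame of tray between -0.085 and 0.045 m and y of scoop_pan in the frame of tray between -0.012 and 0.012 m and z of scoop_pan in the frame of tray below 0.025 m and angle between scoop_pan's own z axis and vertical below 0.35 rad); the robot touches nothing.
It fails at once if a ferrule is handled with the fingers (contact force between the fingers and ferrule_a above 0.5 N or contact force between the fingers and ferrule_b above 0.5 N or contact force between the fingers and ferrule_c above 0.5 N or contact force between the fingers and ferrule_d above 0.5 N or contact force between the fingers and ferrule_e above 0.5 N).
It fails at once if the pin jar is moved more than 3 cm (distance of pin_jar_mid from where it was at the start of the episode above 0.03 m).
It fails at once if the glue bottle is moved more than 3 cm (distance of glue_bottle_mid from where it was at the start of the episode above 0.03 m).
It fails at once if the roll of tape is moved more than 3 cm (distance of masking_tape_mid from where it was at the start of the episode above 0.03 m).
It also fails if it takes over 64 s, if anything falls off the work surface, if the arm or the gripper's body presses on something with over 40 N, if the wrist force passes 120 N, or if a joint passes its speed limit or range.

ROBOT

A 6-joint arm with a two-finger parallel gripper is mounted at the origin on the work surface; the furniture and walls round the work are solid. World frame = base frame: x ahead of the robot, y to its left, z up, the work surface at z = 0. Lengths are in m, angles in rad, forces in N, time in s.
With the tool pointing down it reaches from about 0.35 to 0.775 m from the base axis. Payload 7.3 kg.
Tool frame: the origin (TCP) lies between the finger pads; the fingertips stand 25 mm ahead of it and the grasp point (between the pads) lies 6 mm ahead of it; z points along the fingers, y is the line along which they close (so a half turn about z gives the same grasp; the last joint's range is limited). The gripper opens to 92 mm and grips with 3 to 60 N. Pads are 19 mm wide; open, the fingers measure 130 mm over their backs; the gripper's body (75 mm by 190 mm) begins 47 mm behind the grasp point.
Start: joints at [-1.425, 0.342, 1.524, -0, 1.275, -0.146], TCP at [0.151, -0.503, 0.252] pointing down, gripper open.
Joint ranges: [-2.53, 2.53], [-0.77, 2.02], [0.04, 2.7], [-1, 4.14], [0.28, 2.66], [-3.11, 3.11]. Speed limits (rad/s): [2.57, 2.57, 3.14, 3.14, 3.14, 3.14].

INTERFACE

Orientations are given as a unit quaternion [x, y, z, w].
In Python, from workcell import * gives the robot as it stands.
- The arm moves only by the tool send_rows, never from a script. Its argument "rows" is a list of rows, each an object of numbers: "tx", "ty", "tz": the shift along the tool's x, y, z in m; "spin": the turn about the tool's z in rad; "grip": the closure, from -1 (fully open) to 1 (shut). A call has 1 to 12 rows; each row is the pose to reach, as a shift and turn from the pose commanded when the call began, along the tool's axes at that moment; what a row does not reach only later rows make up. A row lasts 1/8 s, in which the tool goes at most 62.5 mm and 10.7 degrees, less where a joint would pass 70% of its speed; a pose out of reach is approached as far as the arm can. A call with a gripper value outside its range is refused whole. The fingers move at their own pace and stop on an object; the grip force is fixed at half the most. Time passes only in rows, so rows that repeat a pose let the fingers close. It gives the time, the measured TCP pose, the force, the opening and the grip force at its end, in the units of the state.
- get_state(): the state, without advancing time (a new reading comes with each control period).
- capture(name): name is "scene" or "top"; returns a dict with "pixels" (384x512x3 uint8, red, green, blue), "intrinsics" (3x3 intrinsics, pixels), "extrinsics" (4x4, takes a point from camera to world coordinates). Camera axes: x right, y down, z forward; pixel columns grow to the right and rows downward; lengths in m; the calibration is good to about 2 mm. A picture is of the moment at which its call begins. There is no depth.
- job_done(): hands the job in; it is judged then, once.
The state is a dict: "time": time; "q": joint angles; "qvel": joint speeds; "tau": joint torques, N m; "tcp_pos": TCP position; "ee_rot": TCP orientation; "wrist_force": force on the tool from outside, world axes, zero at the start; "wrist_torque": the same for the moment, N m; "finger_gap": finger opening in m; "finger_force": force on a finger pad.
Only numpy, scipy, OpenCV 4.12 (cv2) and the standard library are available. Lean on these libraries where they do the work, as an engineer would, in place of code of your own. Each camera call takes 0.05 s, during which the arm holds its last target. There are 200 camera calls.

## Working session

There is one attempt and no reset: what is moved stays moved. The work goes in short steps, Python scripts to look and compute and a tool call to move; the robot and the scene stay as the last step left them, time stands still between calls to the robot, and variables do not carry over. Pictures are saved under pics/ and viewed, at most 10 in all, crops included, and the job is handed in when it is done.

Besides the shell and the picture viewer there is one more tool, called after "Emit:" by a JSON object that holds its "op" and its "data". send_rows: Moves the arm, as the interface text tells. Its arguments: {"type":"object","properties":{"rows":{"type":"array","items":{"type":"object","properties":{"tx":{"type":"number"},"ty":{"type":"number"},"tz":{"type":"number"},"spin":{"type":"number"},"grip":{"type":"number"}}}}},"required":["rows"]}

```bash
mkdir -p pics
python3 - <<'E'
from workcell import *
import cv2,numpy as np
for n in("scene","top"):
    c=capture(n);cv2.imwrite(f"pics/{n}0.png",c["pixels"][:,:,::-1]);print(n,c["intrinsics"].tolist(),np.round(c["extrinsics"],4).tolist())
s=get_state();print(s["tcp_pos"],s["ee_rot"],s["finger_gap"],s["time"])
E
```

```text
scene [[359.49368525723395, 0.0, 254.0669598809705], [0.0, 359.49368525723395, 198.87827755770428], [0.0, 0.0, 1.0]] [[-0.619, -0.6004, 0.5063, 0.1186], [-0.7854, 0.4728, -0.3995, 0.3923], [0.0005, -0.6449, -0.7642, 0.7193], [0.0, 0.0, 0.0, 1.0]]
top [[418.1713516016454, 0.0, 253.1946444282217], [0.0, 418.1713516016454, 191.21493070102213], [0.0, 0.0, 1.0]] [[0.0059, -0.9874, 0.1579, 0.3519], [-0.9999, -0.0076, -0.0105, 0.0366], [0.0116, -0.1579, -0.9874, 1.2265], [0.0, 0.0, 0.0, 1.0]]
[ 0.15100035 -0.50246611  0.25113748] [ 9.89371819e-01  1.45406139e-01 -1.40572674e-05 -6.77335059e-04] 0.09181010380096635 0.1
```

View pics/scene0.png

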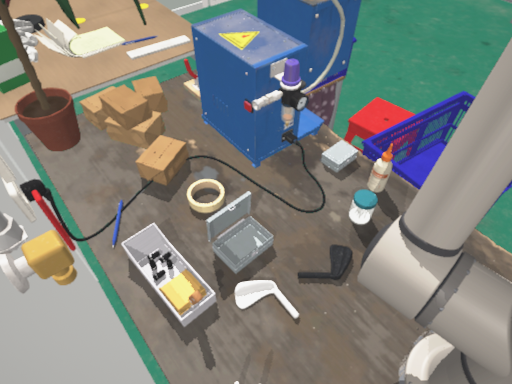

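View pics/top0.png

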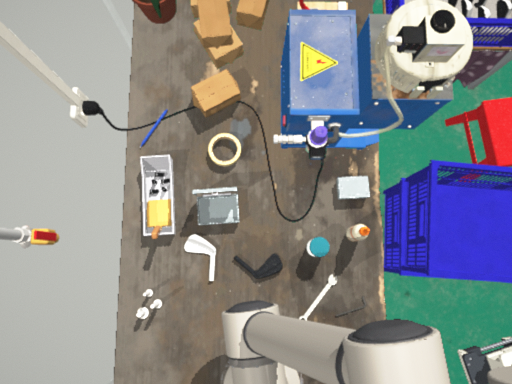

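The scene view shows the tray at (168,272), the larger open tin at (242,240) and a small closed tin at (340,155). In the top view these are at (157,195), (217,207) and (352,188). Candidates for the tin are therefore the open one at (217,207) and the small one at (352,188); I choose the larger open one. The brass scoop is at (158,215) in the top view, and the golf clubs are irrelevant. Next is a close crop to check.

Run:
```python
import cv2,numpy as np
a=cv2.imread("pics/top0.png")[145:245,130:250]
cv2.imwrite("pics/c1.png",cv2.resize(a,None,fx=6,fy=6,interpolation=cv2.INTER_CUBIC))
a=cv2.imread("pics/scene0.png")[185:325,115:285]
cv2.imwrite("pics/c2.png",cv2.resize(a,None,fx=4,fy=4,interpolation=cv2.INTER_CUBIC))
```

```text
(no output)
```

View pics/c1.png

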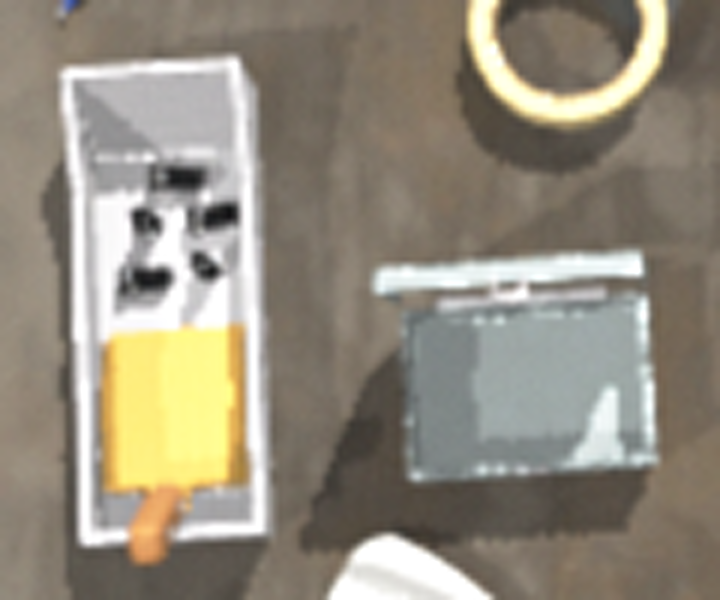

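View pics/c2.png

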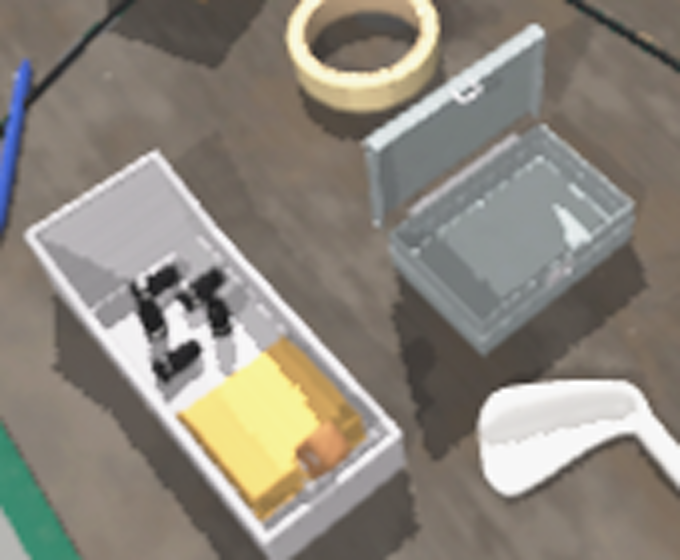

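The crop confirms it. The open tin's mouth corners in c1 are (408,313), (645,297), (657,462) and (412,478), with its lid upright on the far (+x) side. The tray rim corners are (83,545), (268,535), (63,70) and (242,60). The scoop is in the rear of the tray with its grip near (155,520), and the ferrules lie between y=170 and y=290. Next I triangulate from both views.

```bash
cat > h.py <<'E'
import numpy as np
K={"scene":(359.494,254.067,198.878),"top":(418.171,253.195,191.215)}
E={"scene":np.array([[-0.619,-0.6004,0.5063,0.1186],[-0.7854,0.4728,-0.3995,0.3923],[0.0005,-0.6449,-0.7642,0.7193]]),
"top":np.array([[0.0059,-0.9874,0.1579,0.3519],[-0.9999,-0.0076,-0.0105,0.0366],[0.0116,-0.1579,-0.9874,1.2265]])}
def at(cam,u,v,z):
    f,cx,cy=K[cam];e=E[cam];d=e[:,:3]@np.array([(u-cx)/f,(v-cy)/f,1]);o=e[:,3]
    return (o+d*(z-o[2])/d[2])
def px(cam,p):
    f,cx,cy=K[cam];e=E[cam];q=e[:,:3].T@(np.array(p)-e[:,3]);return q[:2]/q[2]*f+[cx,cy]
c1=lambda u,v,z:at("top",(u+.5)/6-.5+130,(v+.5)/6-.5+145,z)
c2=lambda u,v,z:at("scene",(u+.5)/4-.5+115,(v+.5)/4-.5+185,z)
E
python3 - <<'E'
from h import *
np.set_printoptions(precision=4,suppress=True)
for n,f,l in(("top tray RL RR FL FR",c1,[(83,545,.036),(268,535,.036),(63,70,.054),(242,60,.054)]),
 ("scene tray",c2,[(275,555,.036),(400,437,.036),(30,235,.054),(155,153,.054)]),
 ("top tin FL FR BR BL",c1,[(412,478,.034),(657,462,.034),(645,297,.034),(408,313,.034)]),
 ("scene tin",c2,[(485,350,.034),(632,207,.034),(541,128,.034),(393,232,.034)]),
 ("pan top: lipL lipR RL RR",c1,[(104,335,.017),(243,325,.017),(108,490,.028),(245,482,.028)]),
 ("grip top",c1,[(148,548,.095),(172,500,.05)]),("grip sc",c2,[(322,440,.095)]),
 ("lid top L R",c1,[(380,282,.118),(642,263,.118)])):
    P=np.array([f(*q) for q in l]);print(n);print(P,P.mean(0))
    if len(P)==4: print("edges",[round(float(np.linalg.norm((P[i]-P[j])[:2])),4) for i,j in((0,1),(1,2),(2,3),(3,0),(0,2),(1,3))])
E
```

```text
top tray RL RR FL FR
[[0.4133 0.3335 0.036 ]
 [0.4186 0.2467 0.036 ]
 [0.6385 0.3492 0.054 ]
 [0.6441 0.264  0.054 ]] [0.5286 0.2984 0.045 ]
edges [0.087, 0.2426, 0.0854, 0.241, 0.2257, 0.2262]
scene tray
[[0.4092 0.336  0.036 ]
 [0.4224 0.2546 0.036 ]
 [0.6381 0.3508 0.054 ]
 [0.6456 0.2704 0.054 ]] [0.5288 0.3029 0.045 ]
edges [0.0825, 0.2362, 0.0807, 0.2453, 0.2293, 0.2238]
top tin FL FR BR BL
[[0.4461 0.1798 0.034 ]
 [0.4545 0.0637 0.034 ]
 [0.5339 0.0703 0.034 ]
 [0.5252 0.1839 0.034 ]] [0.4899 0.1244 0.034 ]
edges [0.1165, 0.0796, 0.1138, 0.0792, 0.1403, 0.1394]
scene tin
[[0.4364 0.1907 0.034 ]
 [0.458  0.0702 0.034 ]
 [0.5352 0.0764 0.034 ]
 [0.5286 0.1874 0.034 ]] [0.4895 0.1312 0.034 ]
edges [0.1224, 0.0775, 0.1112, 0.0923, 0.1511, 0.1368]
pan top: lipL lipR RL RR
[[0.5158 0.3329 0.017 ]
 [0.5212 0.2658 0.017 ]
 [0.4399 0.3249 0.028 ]
 [0.4441 0.26   0.028 ]] [0.4803 0.2959 0.0225]
edges [0.0673, 0.1005, 0.0651, 0.1022, 0.0763, 0.0773]
grip top
[[0.4092 0.2897 0.095 ]
 [0.4338 0.2896 0.05  ]] [0.4215 0.2896 0.0725]
grip sc
[[0.4173 0.2957 0.095 ]] [0.4173 0.2957 0.095 ]
lid top L R
[[0.5269 0.1863 0.118 ]
 [0.5364 0.0695 0.118 ]] [0.5317 0.1279 0.118 ]
```

```bash
cat >> h.py <<'E'
def yaw(q):
    x,y,z,w=q;return np.arctan2(2*(x*y+z*w),1-2*(y*y+z*z))
def conv(p0,y0,targets):
    # world targets (x,y,z,yaw) -> tx,ty,tz,spin from pose p0,y0 (tool down)
    c,s=np.cos(y0),np.sin(y0)
    for x,y,z,yw in targets:
        dx,dy=x-p0[0],y-p0[1];print(dict(tx=round(c*dx+s*dy,4),ty=round(s*dx-c*dy,4),tz=round(p0[2]-z,4),spin=round(y0-yw,4)))
E
python3 - <<'E'
from h import *;from workcell import *
s=get_state();print(yaw(s["ee_rot"]))
conv([.151,-.503,.252],yaw(s["ee_rot"]),[(.42,-.3,.25,.075),(.421,.294,.2,.075),(.421,.294,.11,.075)])
print(at("top",357,232,.148),at("top",318,247,.074),at("top",224,150,.02))
E
```

```text
0.2918468766106717
{'tx': np.float64(0.316), 'ty': np.float64(-0.117), 'tz': 0.002, 'spin': np.float64(0.2168)}
{'tx': np.float64(0.4879), 'ty': np.float64(-0.6856), 'tz': 0.052, 'spin': np.float64(0.2168)}
{'tx': np.float64(0.4879), 'ty': np.float64(-0.6856), 'tz': 0.142, 'spin': np.float64(0.2168)}
[ 0.41991735 -0.24324136  0.148     ] [ 0.38291772 -0.15398709  0.074     ] [0.66796928 0.11109771 0.02      ]
```

Emit:
{"op": "send_rows", "data": {"rows": [{"tx": 0.316,"ty": -0.117,"tz": 0.0,"spin": 0.217,"grip": -1},{"tx": 0.316,"ty": -0.117,"tz": 0.0,"spin": 0.217,"grip": -1},{"tx": 0.316,"ty": -0.117,"tz": 0.0,"spin": 0.217,"grip": -1},{"tx": 0.316,"ty": -0.117,"tz": 0.0,"spin": 0.217,"grip": -1},{"tx": 0.316,"ty": -0.117,"tz": 0.0,"spin": 0.217,"grip": -1},{"tx": 0.316,"ty": -0.117,"tz": 0.0,"spin": 0.217,"grip": -1},{"tx": 0.488,"ty": -0.686,"tz": 0.0,"spin": 0.217,"grip": -1},{"tx": 0.488,"ty": -0.686,"tz": 0.0,"spin": 0.217,"grip": -1},{"tx": 0.488,"ty": -0.686,"tz": 0.0,"spin": 0.217,"grip": -1},{"tx": 0.488,"ty": -0.686,"tz": 0.0,"spin": 0.217,"grip": -1},{"tx": 0.488,"ty": -0.686,"tz": 0.0,"spin": 0.217,"grip": -1},{"tx": 0.488,"ty": -0.686,"tz": 0.0,"spin": 0.217,"grip": -1}]}}

```text
time: 1.6
tcp_pos: [0.4202, 0.0771, 0.2517]
ee_rot: [0.999, 0.037, 0.0, 0.0]
wrist_force: [1.4, -0.3, -0.8]
finger_gap: 0.0913
finger_force: 0.0
```

Emit:
{"op": "send_rows", "data": {"rows": [{"tx": 0.017,"ty": -0.216,"tz": 0.05,"grip": -1},{"tx": 0.017,"ty": -0.216,"tz": 0.08,"grip": -1},{"tx": 0.017,"ty": -0.216,"tz": 0.08,"grip": -1},{"tx": 0.017,"ty": -0.216,"tz": 0.08,"grip": -1},{"tx": 0.017,"ty": -0.216,"tz": 0.08,"grip": -1},{"tx": 0.017,"ty": -0.216,"tz": 0.08,"grip": -1}]}}

```text
validation failed for argument at $.ro...
```

Run:
```python
from workcell import *
import cv2,numpy as np
s=get_state();print(s["tcp_pos"],s["time"])
a=capture("scene")["pixels"][:,:,::-1][175:325,105:285]
cv2.imwrite("pics/s1.png",cv2.resize(a,None,fx=4,fy=4,interpolation=cv2.INTER_CUBIC))
```

```text
[0.4202419  0.07707437 0.25165198] 1.6
```

View pics/s1.png

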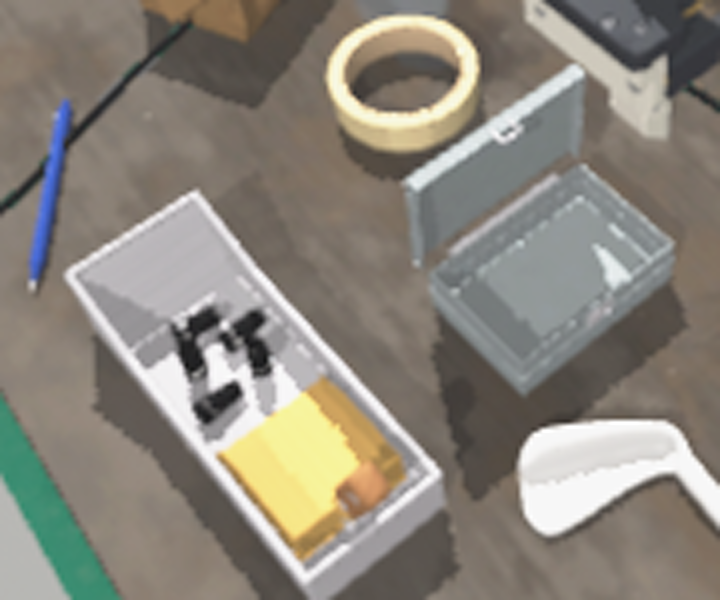

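The move was refused because the rows had no spin value. The picture (s1) shows the gripper still away at the upper right and the tray and scoop untouched, with the grip at about (365,487) in the crop.

Emit:
{"op": "send_rows", "data": {"rows": [{"tx": 0.017,"ty": -0.216,"tz": 0.05,"spin": 0,"grip": -1},{"tx": 0.017,"ty": -0.216,"tz": 0.08,"spin": 0,"grip": -1},{"tx": 0.017,"ty": -0.216,"tz": 0.08,"spin": 0,"grip": -1},{"tx": 0.017,"ty": -0.216,"tz": 0.08,"spin": 0,"grip": -1},{"tx": 0.017,"ty": -0.216,"tz": 0.08,"spin": 0,"grip": -1},{"tx": 0.017,"ty": -0.216,"tz": 0.08,"spin": 0,"grip": -1}]}}

```text
time: 2.4
tcp_pos: [0.4214, 0.2914, 0.1716]
ee_rot: [0.999, 0.038, -0.0, 0.0]
wrist_force: [-0.9, -0.1, 0.4]
finger_gap: 0.092
finger_force: 0.0
```

```bash
cat >> h.py <<'E'
def crop(name,cam,u0,v0,u1,v1,k):
    from workcell import capture
    import cv2
    a=capture(cam)["pixels"][v0:v1,u0:u1,::-1]
    cv2.imwrite(f"pics/{name}.png",cv2.resize(a,None,fx=k,fy=k,interpolation=cv2.INTER_CUBIC))
E
python3 - <<'E'
from h import *;from workcell import *
s=get_state();print(s["tcp_pos"],yaw(s["ee_rot"]),s["time"])
print("scene tip px",px("scene",s["tcp_pos"]-[0,0,.025]),"grip",px("scene",[.421,.294,.0686]))
crop("s2","scene",130,180,270,320,4)
E
```

```text
[0.42136617 0.2913677  0.17155422] 0.07525607652338728 2.4
scene tip px [192.3240625  278.52188215] grip [196.56694262 298.7542872 ]
```

View pics/s2.png

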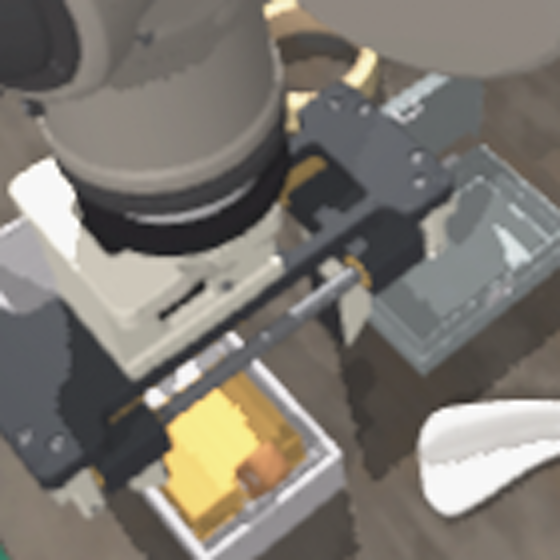

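The fingers straddle the tray rear, with their tips near (150,480) and (350,340) and the grip at (262,470) between them, matching the prediction. I descend and grip.

Emit:
{"op": "send_rows", "data": {"rows": [{"tx": 0,"ty": -0.002,"tz": 0.04,"spin": 0,"grip": -1},{"tx": 0,"ty": -0.002,"tz": 0.08,"spin": 0,"grip": -1},{"tx": 0,"ty": -0.002,"tz": 0.096,"spin": 0,"grip": -1},{"tx": 0,"ty": -0.002,"tz": 0.096,"spin": 0,"grip": 1},{"tx": 0,"ty": -0.002,"tz": 0.096,"spin": 0,"grip": 1},{"tx": 0,"ty": -0.002,"tz": 0.096,"spin": 0,"grip": 1},{"tx": 0,"ty": -0.002,"tz": 0.096,"spin": 0,"grip": 1},{"tx": 0,"ty": -0.002,"tz": 0.096,"spin": 0,"grip": 1}]}}

```text
time: 3.45
tcp_pos: [0.4215, 0.2939, 0.076]
ee_rot: [0.999, 0.037, 0.0, -0.0]
wrist_force: [0.6, 0.7, -0.2]
finger_gap: 0.0464
finger_force: 0.0
```

Emit:
{"op": "send_rows", "data": {"rows": [{"tx": 0,"ty": 0,"tz": 0,"spin": 0,"grip": 1},{"tx": 0,"ty": 0,"tz": 0,"spin": 0,"grip": 1},{"tx": 0,"ty": 0,"tz": 0,"spin": 0,"grip": 1},{"tx": 0,"ty": 0,"tz": 0,"spin": 0,"grip": 1},{"tx": 0,"ty": 0,"tz": 0,"spin": 0,"grip": 1},{"tx": 0,"ty": 0,"tz": 0,"spin": 0,"grip": 1}]}}

```text
time: 4.2
tcp_pos: [0.4213, 0.2938, 0.0756]
ee_rot: [0.999, 0.037, -0.0, 0.0]
wrist_force: [0.5, 0.7, -1.2]
finger_gap: 0.0162
finger_force: 30.0
```

Emit:
{"op": "send_rows", "data": {"rows": [{"tx": 0.005,"ty": 0,"tz": 0.001,"spin": 0,"grip": 1},{"tx": 0.014,"ty": 0,"tz": 0.001,"spin": 0,"grip": 1},{"tx": 0.023,"ty": 0,"tz": 0.001,"spin": 0,"grip": 1},{"tx": 0.032,"ty": 0,"tz": 0.001,"spin": 0,"grip": 1},{"tx": 0.041,"ty": 0,"tz": 0.001,"spin": 0,"grip": 1},{"tx": 0.05,"ty": 0,"tz": 0.001,"spin": 0,"grip": 1},{"tx": 0.059,"ty": 0,"tz": 0.001,"spin": 0,"grip": 1},{"tx": 0.068,"ty": 0,"tz": 0.001,"spin": 0,"grip": 1},{"tx": 0.076,"ty": 0,"tz": 0.001,"spin": 0,"grip": 1}]}}

```text
time: 5.32
tcp_pos: [0.4962, 0.2996, 0.0755]
ee_rot: [0.999, 0.037, -0.001, 0.0]
wrist_force: [-7.9, -0.3, 9.1]
finger_gap: 0.0162
finger_force: 30.0
```

Run:
```python
from h import *
import cv2
crop("t3","top",130,140,200,240,5);crop("s3","scene",115,190,255,310,4)
a=cv2.imread("pics/t3.png");b=cv2.imread("pics/s3.png")
im=np.zeros((500,910,3),np.uint8);im[:,:350]=a;im[:480,350:]=b
cv2.imwrite("pics/m3.png",cv2.resize(im,(790,434)))
```

```text
(no output)
```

View pics/m3.png

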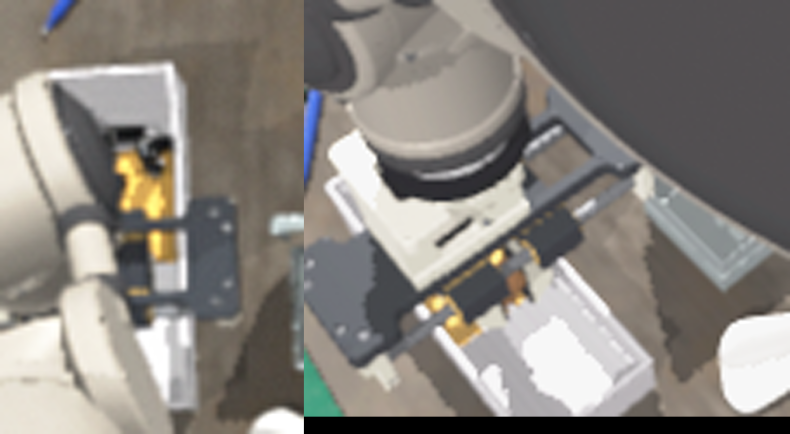

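The left half of the picture (top view) shows the lip at about (140,150) reaching the ferrules, which are gathered at (125,133) and (155,150) near the slope base. I push on slowly, watching the force.

Emit:
{"op": "send_rows", "data": {"rows": [{"tx": 0.004,"ty": 0,"tz": 0,"spin": 0,"grip": 1},{"tx": 0.008,"ty": 0,"tz": 0,"spin": 0,"grip": 1},{"tx": 0.011,"ty": 0,"tz": 0,"spin": 0,"grip": 1}]}}

```text
time: 5.8
tcp_pos: [0.5063, 0.3004, 0.0756]
ee_rot: [0.999, 0.037, -0.002, 0.0]
wrist_force: [-13.3, -1.2, 14.3]
finger_gap: 0.0156
finger_force: 30.0
```

Emit:
{"op": "send_rows", "data": {"rows": [{"tx": 0.002,"ty": 0,"tz": 0,"spin": 0,"grip": 1},{"tx": 0.004,"ty": 0,"tz": 0,"spin": 0,"grip": 1}]}}

```text
time: 6.05
tcp_pos: [0.5092, 0.3004, 0.0756]
ee_rot: [0.999, 0.037, -0.003, 0.001]
wrist_force: [-16.9, -2.8, 18.1]
finger_gap: 0.0158
finger_force: 30.0
```

Run:
```python
from h import *
import cv2
from workcell import get_state
print(get_state()["wrist_force"],get_state()["tcp_pos"])
crop("t4","top",145,150,185,210,9)
```

```text
[-16.87978333  -2.75291219  18.07143529] [0.5092145  0.30038158 0.07559348]
```

View pics/t4.png

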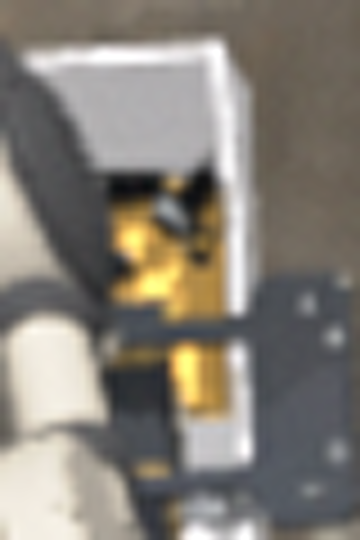

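The close view shows the lip at the slope base (row 170), with ferrules at (135,183), (205,185), (175,215), (200,250) and (120,265), all on or at the front of the pan. I lift along the slope.

Emit:
{"op": "send_rows", "data": {"rows": [{"tx": 0.002,"ty": 0,"tz": -0.003,"spin": 0,"grip": 1},{"tx": 0.0055,"ty": 0,"tz": -0.009,"spin": 0,"grip": 1},{"tx": 0.009,"ty": 0,"tz": -0.015,"spin": 0,"grip": 1},{"tx": 0.0125,"ty": 0,"tz": -0.021,"spin": 0,"grip": 1},{"tx": 0.016,"ty": 0,"tz": -0.027,"spin": 0,"grip": 1},{"tx": 0.0195,"ty": 0,"tz": -0.033,"spin": 0,"grip": 1},{"tx": 0.023,"ty": 0,"tz": -0.039,"spin": 0,"grip": 1},{"tx": 0.0265,"ty": 0,"tz": -0.045,"spin": 0,"grip": 1}]}}

```text
time: 7.1
tcp_pos: [0.5357, 0.3021, 0.1182]
ee_rot: [0.999, 0.037, -0.004, 0.001]
wrist_force: [-6.2, -0.1, -1.5]
finger_gap: 0.016
finger_force: 30.0
```

Emit:
{"op": "send_rows", "data": {"rows": [{"tx": 0.0035,"ty": 0,"tz": -0.006,"spin": 0,"grip": 1},{"tx": 0.007,"ty": 0,"tz": -0.012,"spin": 0,"grip": 1},{"tx": 0.0105,"ty": 0,"tz": -0.018,"spin": 0,"grip": 1},{"tx": 0.0145,"ty": 0,"tz": -0.02,"spin": 0,"grip": 1},{"tx": 0.0195,"ty": 0,"tz": -0.02,"spin": 0,"grip": 1},{"tx": 0.0245,"ty": 0,"tz": -0.018,"spin": 0,"grip": 1},{"tx": 0.0285,"ty": 0,"tz": -0.013,"spin": 0,"grip": 1},{"tx": 0.03,"ty": 0,"tz": -0.008,"spin": 0,"grip": 1}]}}

```text
time: 8.1
tcp_pos: [0.5649, 0.305, 0.1312]
ee_rot: [0.999, 0.038, -0.003, 0.0]
wrist_force: [-24.7, -4.6, 23.5]
finger_gap: 0.0158
finger_force: 29.9
```

Run:
```python
from h import *
import cv2
for n in("rim L","rim R"):pass
print(px("top",[.641,.307,.054]),px("top",[.6646,.3125,.06]))
crop("t5","top",140,140,200,215,8);crop("s5","scene",105,175,245,300,4)
a=cv2.imread("pics/t5.png");b=cv2.imread("pics/s5.png")
im=np.zeros((600,1040,3),np.uint8);im[:,:480]=a;im[:500,480:]=b
cv2.imwrite("pics/m5.png",cv2.resize(im,(800,462)))
```

```text
[154.87526111 155.5558489 ] [152.8438832  147.01145558]
```

View pics/m5.png

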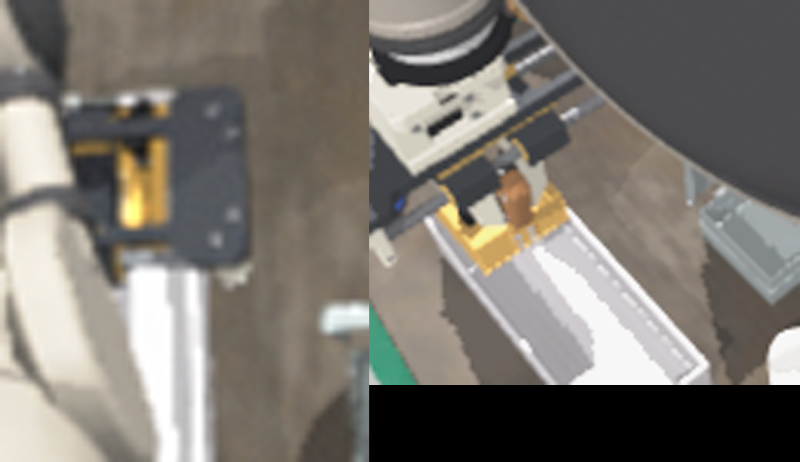

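The picture shows the rear of the tray empty, with dark ferrules on the pan at (140,150) and (145,110). The lip appears held at the inside of the end rim (row about 97). I check the scoop's tilt from its rear bottom edge in the scene half, (490,272)–(568,215).

Run:
```python
from h import *
g=np.array([.5649,.305,.1312-.006]);yw=.076
X=np.array([np.cos(yw),np.sin(yw),0]);Y=np.array([-np.sin(yw),np.cos(yw),0]);Z=np.array([0,0,1])
def comp(p):
    u=px("scene",p);return np.round((np.array([u[0]-105,u[1]-175])*4+[480,0])*.769)
for d in range(10,-50,-10):
    t=np.radians(d);f=np.cos(t)*X+np.sin(t)*Z;n=-np.sin(t)*X+np.cos(t)*Z
    q=lambda x,y,z:g+f*x+Y*y+n*z
    print(d,"rear bot",comp(q(20,34,-66.6) if 0 else q(.02,.034,-.0666)),comp(q(.02,-.034,-.0666)),"top",comp(q(.02,.034,-.04)),comp(q(.02,-.034,-.04)),"griptop",comp(q(-.013,0,.028)),"bot",comp(q(.013,0,-.028)),"lip",np.round(q(.1,0,-.0666),3))
```

```text
10 rear bot [459. 239.] [543. 183.] top [453. 222.] [539. 166.] griptop [512. 182.] bot [500. 193.] lip [0.675 0.313 0.077]
0 rear bot [469. 253.] [553. 197.] top [459. 232.] [545. 175.] griptop [507. 175.] bot [505. 200.] lip [0.665 0.313 0.059]
-10 rear bot [479. 266.] [563. 209.] top [466. 241.] [552. 184.] griptop [502. 168.] bot [509. 206.] lip [0.652 0.312 0.042]
-20 rear bot [489. 277.] [572. 220.] top [472. 250.] [559. 192.] griptop [497. 162.] bot [514. 211.] lip [0.636 0.31  0.028]
-30 rear bot [497. 288.] [582. 229.] top [479. 257.] [565. 199.] griptop [493. 157.] bot [518. 216.] lip [0.618 0.309 0.018]
-40 rear bot [505. 296.] [590. 237.] top [484. 264.] [571. 205.] griptop [489. 153.] bot [522. 221.] lip [0.599 0.308 0.01 ]
```

Fitting gives about 18° nose-down, with the lip partway up the slope and the ferrules trapped between pan and slope. I slide back down into the corner and roll the pan flat about the lip.

Emit:
{"op": "send_rows", "data": {"rows": [{"tx": -0.004,"ty": 0,"tz": 0.006,"spin": 0,"grip": 1},{"tx": -0.008,"ty": 0,"tz": 0.012,"spin": 0,"grip": 1},{"tx": -0.011,"ty": 0,"tz": 0.017,"spin": 0,"grip": 1},{"tx": -0.015,"ty": 0,"tz": 0.023,"spin": 0,"grip": 1},{"tx": -0.018,"ty": 0,"tz": 0.028,"spin": 0,"grip": 1},{"tx": -0.026,"ty": 0,"tz": 0.033,"spin": 0,"grip": 1},{"tx": -0.034,"ty": 0,"tz": 0.038,"spin": 0,"grip": 1}]}}

```text
time: 9.07
tcp_pos: [0.5342, 0.3021, 0.089]
ee_rot: [0.999, 0.037, 0.0, 0.0]
wrist_force: [-0.1, 0.5, -2.5]
finger_gap: 0.0153
finger_force: 31.4
```

```bash
cat > tilt.py <<'E'
from h import *;from workcell import *
import cv2
def tilt(save=None):
    s=get_state();g=np.array(s["tcp_pos"])-[0,0,.006];yw=yaw(s["ee_rot"])
    im=np.array(capture("scene")["pixels"]);hsv=cv2.cvtColor(im,cv2.COLOR_RGB2HSV)
    m=((hsv[...,0]>16)&(hsv[...,0]<32)&(hsv[...,1]>110)&(hsv[...,2]>90)).astype(np.uint8)
    if save: cv2.imwrite(save,im[...,::-1])
    X=np.array([np.cos(yw),np.sin(yw),0]);Y=np.array([-np.sin(yw),np.cos(yw),0]);Z=np.array([0,0,1])
    best=[]
    for d in np.arange(-70,31,1.):
        t=np.radians(d);f=np.cos(t)*X+np.sin(t)*Z;n=-np.sin(t)*X+np.cos(t)*Z
        e=[px("scene",g+f*.02+Y*y+n*-.0666) for y in np.linspace(-.03,.03,13)]
        sc=0
        for u,v in e:  # brass just above the edge (image), none just below
            u=int(round(u));v0=int(round(v))
            if 2<u<510 and 8<v0<370: sc+=int(m[v0-5:v0,u].sum())-int(m[v0+1:v0+6,u].sum())
        best.append((sc,d))
    best.sort(reverse=True)
    return [(int(a),float(b)) for a,b in best[:5]],np.round(s["tcp_pos"],4),np.round(s["wrist_force"],1),s["time"]
if __name__=="__main__": print(tilt())
E
python3 tilt.py
```

```text
([(31, -6.0), (30, -5.0), (29, -4.0), (27, -7.0), (25, -8.0)], array([0.5342, 0.3021, 0.089 ]), array([-0.1,  0.5, -2.5]), 9.075)
```

Emit:
{"op": "send_rows", "data": {"rows": [{"tx": 0,"ty": 0,"tz": -0.005,"spin": 0,"grip": 1},{"tx": 0.004,"ty": 0,"tz": -0.012,"spin": 0,"grip": 1},{"tx": 0.008,"ty": 0,"tz": -0.019,"spin": 0,"grip": 1},{"tx": 0.012,"ty": 0,"tz": -0.026,"spin": 0,"grip": 1},{"tx": 0.016,"ty": 0,"tz": -0.032,"spin": 0,"grip": 1},{"tx": 0.019,"ty": 0,"tz": -0.032,"spin": 0,"grip": 1},{"tx": 0.022,"ty": 0,"tz": -0.032,"spin": 0,"grip": 1}]}}

```text
time: 10.0
tcp_pos: [0.5565, 0.3039, 0.1214]
ee_rot: [0.999, 0.037, -0.0, 0.0]
wrist_force: [-0.1, 0.3, -1.0]
finger_gap: 0.0157
finger_force: 31.4
```

```bash
python3 tilt.py
```

```text
([(35, -5.0), (34, -4.0), (32, -3.0), (28, -6.0), (22, -2.0)], array([0.5565, 0.3039, 0.1214]), array([-0.1,  0.3, -1. ]), 10.0)
```

Emit:
{"op": "send_rows", "data": {"rows": [{"tx": 0.004,"ty": 0,"tz": 0,"spin": 0,"grip": 1},{"tx": 0.008,"ty": 0,"tz": 0,"spin": 0,"grip": 1}]}}

```text
time: 10.3
tcp_pos: [0.5646, 0.3045, 0.1215]
ee_rot: [0.999, 0.037, -0.0, 0.0]
wrist_force: [-0.3, -0.1, -0.8]
finger_gap: 0.0154
finger_force: 31.4
```

Run:
```python
from h import *;from workcell import *
import cv2
s=get_state();g=np.array(s["tcp_pos"])-[0,0,.006];print(g)
for cam in("scene","top"):
    im=np.array(capture(cam)["pixels"]);cv2.imwrite(f"pics/n_{cam}.png",im[...,::-1])
    h=cv2.cvtColor(im,cv2.COLOR_RGB2HSV);p=px(cam,g);u,v=int(p[0]),int(p[1]);print(cam,"grip px",p)
    roi=np.zeros(h.shape[:2],bool);roi[max(v-45,0):v+45,max(u-45,0):u+45]=1
    for n,a,b in(("wood",5,15),("brass",17,32)):
        m=roi&(h[...,0]>=a)&(h[...,0]<=b)&(h[...,1]>110)&(h[...,2]>80)
        ys,xs=np.nonzero(m);print(n,len(xs),xs.min(),xs.max(),ys.min(),ys.max(),xs.mean().round(1),ys.mean().round(1))
    dark=roi&(h[...,2]<35)
    if cam=="top": 
        for r in range(v-40,v+10): 
            b=np.nonzero(roi[r]&(h[r,:,0]>=17)&(h[r,:,0]<=32)&(h[r,:,1]>110)&(h[r,:,2]>80))[0];w=np.nonzero(roi[r]&(h[r,:,1]<35)&(h[r,:,2]>170))[0]
            if len(b)or len(w): print(r,"brass",(b.min(),b.max(),len(b)) if len(b) else None,"white",(w.min(),w.max(),len(w)) if len(w) else None)
```

```text
[0.56463236 0.30453042 0.11548928]
scene grip px [150.81497099 238.74424492]
wood 92 150 162 239 251 156.2 244.4
brass 256 124 166 199 260 143.3 245.5
top grip px [149.54624035 177.62204497]Traceback (most recent call last):
  File "<stdin>", line 10, in <module>
    return umr_minimum(a, axis, None, out, keepdims, initial, where)
ValueError: zero-size array to reduction operation minimum which has no identity
```

Run:
```python
import cv2,numpy as np
a=cv2.imread("pics/n_scene.png")[190:275,105:190];b=cv2.imread("pics/n_top.png") if 0 else None
from workcell import capture
t=np.array(capture("top")["pixels"])[135:205,130:185,::-1]
A=cv2.resize(a,(500,500),interpolation=cv2.INTER_CUBIC);T=cv2.resize(t,(295,375),interpolation=cv2.INTER_CUBIC)
im=np.zeros((500,795,3),np.uint8);im[:,:500]=A;im[:375,500:]=T;cv2.imwrite("pics/m6.png",im)
```

```text
(no output)
```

View pics/m6.png

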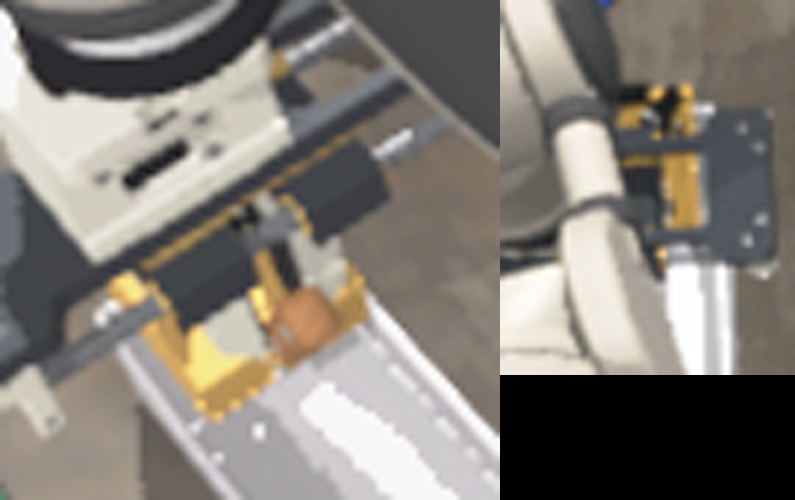

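The picture shows the grip end tipped toward the camera at (308,322) and the pan's side wall rising from its rear corner (215,415) to its front (125,285). So the scoop is nose-up, and dark ferrules are in the pan at (665,100) and (690,125). I fit the tilt from those points.

Run:
```python
from h import *
from scipy.optimize import least_squares
g=np.array([.5646,.3045,.1155]);yw=.076
X=np.array([np.cos(yw),np.sin(yw),0]);Y=np.array([-np.sin(yw),np.cos(yw),0]);Z=np.array([0,0,1])
obs=[((.02,.034,-.0666),(141.6,260.6)),((-.013,0,.028),(157.4,244.7)),((.02,-.034,-.04),(165,236.5)),((.1,.034,-.0516),(126.3,238.5))]
def pt(q,p):
    t,ox,oz=p;f=np.cos(t)*X+np.sin(t)*Z;n=-np.sin(t)*X+np.cos(t)*Z;return g+f*(q[0])+Y*q[1]+n*q[2]+X*ox+Z*oz
for t0 in(-.3,.4):
    r=least_squares(lambda p:np.r_[np.concatenate([px("scene",pt(q,p))-o for q,o in obs]),p[1:]*150],[t0,0,0])
    print(np.degrees(r.x[0]),r.x[1:],r.cost,r.fun.round(1),"lip",pt((.1,0,-.0666),r.x),"rearbot",pt((.02,0,-.0666),r.x))
```

```text
3.318192486885771 [-0.01324937 -0.00876262] 35.68665514339319 [ 0.5  3.5 -0.9 -2.4  1.9  3.1 -5.3 -2.2 -2.  -1.3] lip [0.65477679 0.31136666 0.04603713] rearbot [0.57514146 0.3053027  0.04140665]
3.3182094214751605 [-0.01324938 -0.00876263] 35.686655143443915 [ 0.5  3.5 -0.9 -2.4  1.9  3.1 -5.3 -2.2 -2.  -1.3] lip [0.6547768  0.31136666 0.04603716] rearbot [0.57514147 0.3053027  0.04140665]
```

Emit:
{"op": "send_rows", "data": {"rows": [{"tx": 0.004,"ty": 0,"tz": 0,"spin": 0,"grip": 1},{"tx": 0.008,"ty": 0,"tz": 0.002,"spin": 0,"grip": 1},{"tx": 0.008,"ty": 0,"tz": 0.006,"spin": 0,"grip": 1},{"tx": 0.008,"ty": 0,"tz": 0.01,"spin": 0,"grip": 1},{"tx": 0.008,"ty": 0,"tz": 0.014,"spin": 0,"grip": 1}]}}

```text
time: 11.08
tcp_pos: [0.5712, 0.3051, 0.1076]
ee_rot: [0.999, 0.037, -0.001, 0.0]
wrist_force: [-7.7, 0.3, 5.6]
finger_gap: 0.0154
finger_force: 32.2
```

```bash
python3 tilt.py
python3 - <<'E'
from h import *
print(at("top",158,151.4,.06))
E
```

```text
([(30, -2.0), (29, -1.0), (29, -3.0), (23, -5.0), (22, 0.0)], array([0.5712, 0.3051, 0.1076]), array([-7.7,  0.3,  5.6]), 11.075)
[0.65168182 0.29723255 0.06      ]
```

```bash
cat > fit.py <<'E'
from h import *;from workcell import *
import cv2
from scipy.optimize import differential_evolution
def box(x0,x1,y0,y1,z0,z1): return [(x,y,z) for x in(x0,x1) for y in(y0,y1) for z in(z0,z1)]
# convex pieces in grip frame
B=[box(.02,.1,-.034,.034,-.0666,-.065)]
for y in(-.034,.0325): B.append([(.02,y,-.0666),(.02,y,-.0406),(.045,y,-.0406),(.1,y,-.0516),(.1,y,-.0666),(.02,y+.0015,-.0406),(.1,y+.0015,-.0516)])
B.append(box(.02,.0215,-.034,.034,-.0666,-.0406))
a=np.radians(25);ax=np.array([-np.sin(a),0,np.cos(a)]);pe=np.array([np.cos(a),0,np.sin(a)])
W=[[tuple(ax*s+pe*t+np.array([0,y,0])) for s in(-.031,.031) for t in(-.01,.01) for y in(-.008,.008)]]
def run(dz=None):
    s=get_state();g=np.array(s["tcp_pos"])-[0,0,.006];yw=yaw(s["ee_rot"])
    X=np.array([np.cos(yw),np.sin(yw),0]);Y=np.array([-np.sin(yw),np.cos(yw),0]);Z=np.array([0,0,1]);M={}
    for c in("scene","top"):
        im=np.array(capture(c)["pixels"]);h=cv2.cvtColor(im,cv2.COLOR_RGB2HSV).astype(int);u,v=px(c,g).astype(int)
        roi=np.zeros(h.shape[:2],bool);roi[max(v-55,0):v+55,max(u-55,0):u+55]=1
        ok=roi&(h[...,1]>110)&(h[...,2]>80)
        M[c]=(ok&(h[...,0]>=17)&(h[...,0]<=32),ok&(h[...,0]>=5)&(h[...,0]<=15),roi&(h[...,1]<40)&(h[...,2]>150))
    def cost(p):
        t,ox,oz=p;R=np.array([np.cos(t)*X+np.sin(t)*Z,Y,-np.sin(t)*X+np.cos(t)*Z]).T;k=0
        for c in M:
            mb,mw,bg=M[c];sb=np.zeros(mb.shape,np.uint8);sw=sb.copy()
            for L,S in((B,sb),(W,sw)):
                for P in L:
                    q=np.array([px(c,g+X*ox+Z*oz+R@np.array(v)) for v in P],np.float32)
                    cv2.fillConvexPoly(S,cv2.convexHull(np.round(q).astype(np.int32)),1)
            sb[sw>0]=0
            k+=(mb&(sb==0)).sum()*1.0+(mw&(sw==0)).sum()*1.5-.0+.4*((sb>0)&bg).sum()+.15*((sb>0)&~mb).sum()+.15*((sw>0)&~mw).sum()
        return k+2e5*(ox*ox+oz*oz)*.5
    r=differential_evolution(cost,[(-1.3,.6),(-.02,.02),(-.02,.02)],popsize=12,maxiter=30,seed=1,tol=1e-4)
    t,ox,oz=r.x;R=np.array([np.cos(t)*X+np.sin(t)*Z,Y,-np.sin(t)*X+np.cos(t)*Z]).T;o=g+X*ox+Z*oz
    print("tilt",round(np.degrees(t),1),"off",np.round([ox,oz],4),"cost",round(r.fun),"lip",np.round(o+R@[.1,0,-.0666],3),"rear",np.round(o+R@[.02,0,-.0666],3),"tcp",np.round(s["tcp_pos"],4),"F",np.round(s["wrist_force"],1),s["time"])
if __name__=="__main__": run()
E
python3 fit.py
```

```text
tilt 8.6 off [-0.0116 -0.012 ] cost 397 lip [0.668 0.312 0.038] rear [0.589 0.306 0.026] tcp [0.5711 0.3051 0.1072] F [-4.9 -0.7  4.2] 11.125
```

```bash
sed -i 's/def run(dz=None):/def run(ims=None,st=None):/; s/    s=get_state();g=/    s=st or get_state();g=/; s/im=np.array(capture(c)\["pixels"\])/im=ims[c] if ims else np.array(capture(c)["pixels"])/' fit.py
python3 - <<'E'
from fit import *
ims={c:cv2.imread(f"pics/{c}0.png")[...,::-1].copy() for c in("scene","top")}
run(ims,dict(tcp_pos=[.4213,.2938,.0756],ee_rot=[.999,.037,0,0],wrist_force=[0],time=0))
im=np.array(capture("scene")["pixels"]);
for c in("scene","top"): cv2.imwrite(f"pics/r_{c}.png",np.array(capture(c)["pixels"])[...,::-1])
E
python3 fit.py
```

```text
tilt 0.2 off [-0.0006  0.0003] cost 175 lip [0.521 0.301 0.004] rear [0.441 0.295 0.003] tcp [0.4213 0.2938 0.0756] F [0] 0
tilt 7.3 off [-0.0112 -0.0106] cost 392 lip [0.668 0.312 0.038] rear [0.588 0.306 0.028] tcp [0.5714 0.3051 0.108 ] F [-5.6 -1.3  4. ] 11.375
```

Run:
```python
import re
src=open('fit.py').read()
src=src.replace("    r=differential","    if prof:\n        for t in np.radians(np.arange(-24,33,4)):\n            b=min((cost((t,ox,oz))-1e5*(ox*ox+oz*oz),ox,oz) for ox in np.arange(-.016,.017,.004) for oz in np.arange(-.02,.021,.004));o=g+X*b[1]+Z*b[2];R=np.array([np.cos(t)*X+np.sin(t)*Z,Y,-np.sin(t)*X+np.cos(t)*Z]).T;print(round(np.degrees(t)),np.round(b,3),'lip',np.round(o+R@[.1,0,-.0666],3),'rear',np.round(o+R@[.02,0,-.0666],3))\n        return\n    r=differential").replace("st=None)","st=None,prof=False)")
open('fit.py','w').write(src)
from fit import *
run(prof=True)
```

```text
-24 [5.1865e+02 1.6000e-02 1.6000e-02] lip [0.651 0.311 0.016] rear [0.579 0.306 0.049]
-20 [5.066e+02 1.600e-02 1.200e-02] lip [0.658 0.312 0.017] rear [0.583 0.306 0.045]
-16 [ 4.861e+02  1.600e-02 -4.000e-03] lip [0.665 0.312 0.006] rear [0.588 0.306 0.028]
-12 [4.7775e+02 8.0000e-03 8.0000e-03] lip [0.663 0.312 0.024] rear [0.585 0.306 0.041]
-8 [4.4205e+02 4.0000e-03 4.0000e-03] lip [0.665 0.312 0.026] rear [0.586 0.306 0.037]
-4 [434.35   0.     0.  ] lip [0.666 0.312 0.029] rear [0.587 0.306 0.034]
0 [ 4.263e+02  0.000e+00 -1.200e-02] lip [0.671 0.313 0.023] rear [0.591 0.307 0.023]
4 [ 3.8875e+02 -8.0000e-03 -1.6000e-02] lip [0.668 0.312 0.027] rear [0.588 0.306 0.021]
8 [ 3.8785e+02 -8.0000e-03 -1.6000e-02] lip [0.671 0.313 0.034] rear [0.592 0.307 0.023]
12 [ 4.1035e+02 -8.0000e-03 -2.0000e-02] lip [0.675 0.313 0.038] rear [0.597 0.307 0.021]
16 [ 4.528e+02 -1.200e-02 -2.000e-02] lip [0.674 0.313 0.046] rear [0.597 0.307 0.023]
20 [ 5.2145e+02 -1.6000e-02 -2.0000e-02] lip [0.672 0.313 0.054] rear [0.597 0.307 0.026]
24 [ 6.1595e+02 -1.6000e-02 -2.0000e-02] lip [0.674 0.313 0.062] rear [0.601 0.307 0.029]
28 [ 6.801e+02 -1.600e-02 -2.000e-02] lip [0.675 0.313 0.07 ] rear [0.604 0.308 0.033]
32 [ 7.45e+02 -1.60e-02 -2.00e-02] lip [0.675 0.313 0.078] rear [0.608 0.308 0.036]
```

Run:
```python
s=open('fit.py').read()
s=s.replace('M[c]=(','i0=cv2.imread(f"pics/{c}0.png")[...,::-1].astype(int);bgm=roi&(np.abs(im.astype(int)-i0).max(-1)<14);bgm&=~((h[...,1]>110)&(h[...,2]>80));M[c]=(')
s=s.replace('roi&(h[...,1]<40)&(h[...,2]>150))','bgm)')
s=s.replace("+.4*((sb>0)&bg).sum()+.15*((sb>0)&~mb).sum()+.15*((sw>0)&~mw).sum()","+1.0*((sb>0)&bg).sum()+1.0*((sw>0)&bg).sum()+.05*((sb>0)&~mb).sum()+.05*((sw>0)&~mw).sum()")
s=s.replace("return k+2e5*(ox*ox+oz*oz)*.5","return k+1e5*(ox*ox+oz*oz)").replace("(-.02,.02),(-.02,.02)","(-.03,.03),(-.03,.03)").replace("np.arange(-.016,.017,.004)","np.arange(-.028,.013,.004)")
open('fit.py','w').write(s)
from fit import *
run();run(prof=True)
```

```text
tilt 6.8 off [-0.0108 -0.0102] cost 168 lip [0.668 0.312 0.037] rear [0.588 0.306 0.028] tcp [0.5714 0.3051 0.108 ] F [-5.1 -0.3  2.8] 11.575
-24 [3.463e+02 1.200e-02 1.600e-02] lip [0.647 0.311 0.016] rear [0.575 0.305 0.049]
-20 [3.305e+02 8.000e-03 1.200e-02] lip [0.65  0.311 0.017] rear [0.575 0.305 0.045]
-16 [ 3.0695e+02 -8.0000e-03  8.0000e-03] lip [0.641 0.31  0.018] rear [0.564 0.305 0.04 ]
-12 [2.7725e+02 8.0000e-03 8.0000e-03] lip [0.663 0.312 0.024] rear [0.585 0.306 0.041]
-8 [ 2.413e+02 -4.000e-03  1.600e-02] lip [0.657 0.312 0.038] rear [0.578 0.306 0.049]
-4 [225.55   0.     0.  ] lip [0.666 0.312 0.029] rear [0.587 0.306 0.034]
0 [ 2.0585e+02 -1.2000e-02  4.0000e-03] lip [0.659 0.312 0.039] rear [0.579 0.306 0.039]
4 [ 1.714e+02 -8.000e-03 -1.200e-02] lip [0.668 0.312 0.031] rear [0.588 0.306 0.025]
8 [ 1.565e+02 -2.000e-02  0.000e+00] lip [0.659 0.312 0.05 ] rear [0.58  0.306 0.039]
12 [ 1.6245e+02 -2.4000e-02  4.0000e-03] lip [0.659 0.312 0.062] rear [0.581 0.306 0.045]
16 [ 1.777e+02 -2.000e-02 -8.000e-03] lip [0.666 0.312 0.058] rear [0.589 0.306 0.035]
20 [ 1.9485e+02 -2.8000e-02 -4.0000e-03] lip [0.66  0.312 0.07 ] rear [0.585 0.306 0.042]
24 [ 2.3005e+02 -2.8000e-02 -1.2000e-02] lip [0.662 0.312 0.07 ] rear [0.589 0.306 0.037]
28 [ 2.6615e+02 -2.8000e-02 -1.6000e-02] lip [0.663 0.312 0.074] rear [0.592 0.307 0.037]
32 [ 3.107e+02 -2.800e-02 -2.000e-02] lip [0.663 0.312 0.078] rear [0.596 0.307 0.036]
```

The improved fit converges to about 10° nose-up, lip over the rim at (0.659, 0.06), but the scoop has slipped roughly 20 mm back in the fingers. I bring it back into the tray, set it down near the slope and regrasp.

Emit:
{"op": "send_rows", "data": {"rows": [{"tx": 0,"ty": 0,"tz": -0.004,"spin": 0,"grip": 1},{"tx": 0,"ty": 0,"tz": -0.01,"spin": 0,"grip": 1},{"tx": -0.003,"ty": 0,"tz": -0.012,"spin": 0,"grip": 1},{"tx": -0.009,"ty": 0,"tz": -0.012,"spin": 0,"grip": 1},{"tx": -0.015,"ty": 0,"tz": -0.012,"spin": 0,"grip": 1},{"tx": -0.022,"ty": 0,"tz": -0.012,"spin": 0,"grip": 1},{"tx": -0.029,"ty": 0,"tz": -0.012,"spin": 0,"grip": 1},{"tx": -0.036,"ty": 0,"tz": -0.012,"spin": 0,"grip": 1},{"tx": -0.043,"ty": 0,"tz": -0.008,"spin": 0,"grip": 1},{"tx": -0.048,"ty": 0,"tz": 0,"spin": 0,"grip": 1},{"tx": -0.05,"ty": 0,"tz": 0.006,"spin": 0,"grip": 1},{"tx": -0.05,"ty": 0,"tz": 0.012,"spin": 0,"grip": 1}]}}

```text
time: 13.28
tcp_pos: [0.5225, 0.3013, 0.0951]
ee_rot: [0.999, 0.037, -0.0, 0.0]
wrist_force: [0.4, -0.5, -1.5]
finger_gap: 0.0152
finger_force: 31.7
```

```bash
python3 fit.py
```

```text
tilt 0.1 off [-0.0116 -0.0057] cost 165 lip [0.611 0.308 0.017] rear [0.531 0.302 0.017] tcp [0.5225 0.3013 0.0951] F [ 0.4 -0.5 -1.5] 13.275
```

Emit:
{"op": "send_rows", "data": {"rows": [{"tx": 0,"ty": 0,"tz": 0.004,"spin": 0,"grip": 1},{"tx": 0,"ty": 0,"tz": 0.008,"spin": 0,"grip": 1},{"tx": 0,"ty": 0,"tz": 0.011,"spin": 0,"grip": 1},{"tx": 0,"ty": 0,"tz": 0.013,"spin": 0,"grip": 1}]}}

```text
time: 13.88
tcp_pos: [0.5226, 0.3014, 0.0825]
ee_rot: [0.999, 0.037, -0.0, 0.0]
wrist_force: [-0.8, -0.6, -0.7]
finger_gap: 0.0155
finger_force: 31.7
```

```bash
python3 fit.py
```

```text
tilt 0.2 off [-0.0101 -0.0124] cost 168 lip [ 0.612  0.308 -0.002] rear [ 0.533  0.302 -0.002] tcp [0.5226 0.3014 0.0825] F [-0.8 -0.6 -0.7] 13.875
```

Emit:
{"op": "send_rows", "data": {"rows": [{"tx": 0,"ty": 0,"tz": 0.003,"spin": 0,"grip": 1},{"tx": 0,"ty": 0,"tz": 0.006,"spin": 0,"grip": 1}]}}

```text
time: 14.22
tcp_pos: [0.5226, 0.3014, 0.0766]
ee_rot: [0.999, 0.037, 0.0, 0.0]
wrist_force: [-0.4, 0.3, -1.0]
finger_gap: 0.0154
finger_force: 31.7
```

Emit:
{"op": "send_rows", "data": {"rows": [{"tx": 0,"ty": 0,"tz": 0.002,"spin": 0,"grip": 1},{"tx": 0,"ty": 0,"tz": 0.004,"spin": 0,"grip": 1}]}}

```text
time: 14.48
tcp_pos: [0.5226, 0.3013, 0.0725]
ee_rot: [0.999, 0.037, 0.0, 0.0]
wrist_force: [-0.2, 0.2, -1.7]
finger_gap: 0.0156
finger_force: 31.7
```

```bash
python3 fit.py; python3 -c "
from fit import *
run(prof=True)"
```

```text
tilt 0.6 off [-0.0112 -0.0088] cost 173 lip [ 0.612  0.308 -0.008] rear [ 0.532  0.302 -0.009] tcp [0.5226 0.3013 0.0725] F [-0.2  0.2 -1.7] 14.475
-24 [ 2.2555e+02 -1.2000e-02  1.6000e-02] lip [ 0.575  0.305 -0.019] rear [0.502 0.3   0.013]
-20 [ 2.1335e+02 -2.0000e-02  2.0000e-02] lip [ 0.573  0.305 -0.01 ] rear [0.499 0.3   0.017]
-16 [ 1.9885e+02 -2.0000e-02  2.0000e-02] lip [ 0.58   0.306 -0.005] rear [0.503 0.3   0.017]
-12 [ 1.823e+02 -2.000e-02  2.000e-02] lip [0.586 0.306 0.   ] rear [0.508 0.3   0.017]
-8 [ 1.577e+02 -2.000e-02  1.200e-02] lip [ 0.592  0.307 -0.001] rear [0.513 0.301 0.01 ]
-4 [ 1.502e+02 -1.600e-02  0.000e+00] lip [ 0.601  0.307 -0.007] rear [ 0.522  0.301 -0.001]
0 [ 1.536e+02 -1.600e-02 -8.000e-03] lip [ 0.606  0.308 -0.008] rear [ 0.526  0.302 -0.008]
4 [ 1.5195e+02 -1.6000e-02 -8.0000e-03] lip [ 0.611  0.308 -0.001] rear [ 0.531  0.302 -0.007]
8 [ 1.7405e+02 -2.0000e-02  4.0000e-03] lip [0.61  0.308 0.018] rear [0.531 0.302 0.007]
12 [ 1.849e+02 -2.000e-02 -8.000e-03] lip [0.614 0.308 0.014] rear [ 0.536  0.302 -0.003]
16 [ 1.953e+02 -2.400e-02 -4.000e-03] lip [0.613 0.308 0.026] rear [0.536 0.302 0.004]
20 [ 2.257e+02 -2.800e-02 -8.000e-03] lip [0.611 0.308 0.03 ] rear [0.536 0.302 0.003]
24 [ 2.6765e+02 -2.8000e-02 -8.0000e-03] lip [0.613 0.308 0.038] rear [0.54  0.303 0.006]
28 [ 2.979e+02 -2.800e-02 -2.000e-02] lip [0.614 0.308 0.035] rear [ 0.543  0.303 -0.003]
32 [ 3.2675e+02 -2.8000e-02 -2.0000e-02] lip [0.614 0.308 0.043] rear [0.547 0.303 0.001]
```

Emit:
{"op": "send_rows", "data": {"rows": [{"tx": 0,"ty": 0,"tz": 0.002,"spin": 0,"grip": 1},{"tx": 0,"ty": 0,"tz": 0.004,"spin": 0,"grip": 1},{"tx": 0,"ty": 0,"tz": 0.004,"spin": 0,"grip": 1}]}}

```text
time: 15.05
tcp_pos: [0.5226, 0.3014, 0.0687]
ee_rot: [0.999, 0.037, 0.0, 0.0]
wrist_force: [-0.9, -0.4, -0.4]
finger_gap: 0.0155
finger_force: 31.7
```

Emit:
{"op": "send_rows", "data": {"rows": [{"tx": 0,"ty": 0,"tz": 0.002,"spin": 0,"grip": 1},{"tx": 0,"ty": 0,"tz": 0.003,"spin": 0,"grip": 1},{"tx": 0,"ty": 0,"tz": 0.003,"spin": 0,"grip": 1}]}}

```text
time: 15.42
tcp_pos: [0.5228, 0.3015, 0.0685]
ee_rot: [0.999, 0.038, 0.001, -0.0]
wrist_force: [-5.9, -3.0, 18.9]
finger_gap: 0.0153
finger_force: 32.0
```

```bash
python3 fit.py
```

```text
tilt 4.2 off [-0.016 -0.004] cost 161 lip [ 0.611  0.308 -0.001] rear [ 0.532  0.302 -0.006] tcp [0.5228 0.3015 0.0685] F [-5.9 -3.  18.9] 15.425
```

Emit:
{"op": "send_rows", "data": {"rows": [{"tx": 0,"ty": 0,"tz": -0.003,"spin": 0,"grip": 1},{"tx": 0,"ty": 0,"tz": -0.003,"spin": 0,"grip": 0.3},{"tx": 0,"ty": 0,"tz": -0.003,"spin": 0,"grip": 0.3},{"tx": 0,"ty": 0,"tz": -0.003,"spin": 0,"grip": 0.3},{"tx": 0,"ty": 0,"tz": -0.003,"spin": 0,"grip": 0.3}]}}

```text
time: 16.15
tcp_pos: [0.5225, 0.3013, 0.0684]
ee_rot: [0.999, 0.037, -0.0, 0.0]
wrist_force: [-0.1, -0.9, -0.0]
finger_gap: 0.0321
finger_force: 0.0
```

```bash
sed -i 's/(-1.3,.6),(-.03,.03),(-.03,.03)/(-1.3,.6),(-.04,.03),(-.03,.03)/' fit.py; python3 fit.py
```

```text
tilt -5.6 off [-0.0002 -0.0018] cost 142 lip [ 0.615  0.308 -0.015] rear [ 0.536  0.302 -0.008] tcp [0.5225 0.3013 0.0684] F [-0.1 -0.9 -0. ] 16.15
```

Run:
```python
s=open('fit.py').read()
s=s.replace("    if prof:","    if prof=='flat':\n        oz=.0686-g[2];print(sorted((round(float(cost((np.radians(t),ox,oz))-1e5*(ox*ox+oz*oz))),int(t),round(float(ox),3)) for t in(-8,-4,0,4,8) for ox in np.arange(-.04,.021,.003))[:8],'oz',oz);return\n    if prof:")
open('fit.py','w').write(s)
from fit import *
run(prof='flat')
```

```text
[(156, -4, -0.007), (158, -4, -0.004), (163, -8, -0.013), (167, -8, -0.007), (168, -8, -0.016), (168, -4, -0.01), (169, -8, -0.004), (170, -4, -0.013)] oz 0.006067012123037965
```

Emit:
{"op": "send_rows", "data": {"rows": [{"tx": 0,"ty": 0,"tz": -0.03,"spin": 0,"grip": -0.2},{"tx": 0,"ty": 0,"tz": -0.09,"spin": 0,"grip": -0.2},{"tx": 0,"ty": 0.06,"tz": -0.12,"spin": 0,"grip": -0.2},{"tx": 0,"ty": 0.12,"tz": -0.15,"spin": 0,"grip": -0.2},{"tx": 0,"ty": 0.17,"tz": -0.15,"spin": 0,"grip": -0.2},{"tx": 0,"ty": 0.17,"tz": -0.15,"spin": 0,"grip": -0.2}]}}

```text
time: 17.1
tcp_pos: [0.5359, 0.1283, 0.2195]
ee_rot: [0.999, 0.035, 0.001, 0.0]
wrist_force: [-0.1, 0.9, -0.6]
finger_gap: 0.0551
finger_force: 0.0
```

Run:
```python
from fit import *
st=get_state();print(st["tcp_pos"])
ims={c:np.array(capture(c)["pixels"]) for c in("scene","top")}
for c in ims: cv2.imwrite(f"pics/u_{c}.png",ims[c][...,::-1])
f=dict(tcp_pos=[.512,.301,.0746],ee_rot=[.999,.037,0,0],wrist_force=[0],time=0)
run(ims,f);run(ims,f,'flat')
# dark ferrule blobs in the tray, as tray-frame coordinates at z=.01
yw=.0725;O=np.array([.537,.3015])
for c in ims:
    g=ims[c].max(-1);m=(g<60).astype(np.uint8)
    poly=np.array([px(c,[*(O+np.array([np.cos(yw)*x-np.sin(yw)*y,np.sin(yw)*x+np.cos(yw)*y])),.01]) for x,y in((-.12,-.039),(.08,-.039),(.08,.039),(-.12,.039))]).astype(np.int32)
    k=np.zeros_like(m);cv2.fillConvexPoly(k,poly,1);m&=k
    n,l,stt,ce=cv2.connectedComponentsWithStats(m)
    for i in range(1,n):
        if stt[i,4]>4:
            p=at(c,*ce[i],.012)[:2]-O;print(c,stt[i,4],np.round([np.cos(yw)*p[0]+np.sin(yw)*p[1],-np.sin(yw)*p[0]+np.cos(yw)*p[1]],3))
```

```text
[0.53588817 0.12833972 0.21954879]
tilt -0.9 off [-0.0013 -0.0001] cost 123 lip [0.609 0.308 0.   ] rear [0.53  0.302 0.002] tcp [0.512  0.301  0.0746] F [0] 0
[(142, 0, 0.002), (143, 0, -0.001), (147, 0, -0.004), (148, 4, -0.004), (158, -4, 0.002), (160, -4, -0.001), (160, 4, -0.001), (161, 0, -0.007)] oz 0.0
scene 53 [ 0.059 -0.023]
scene 24 [ 0.071 -0.002]
scene 13 [ 0.056 -0.009]
scene 13 [0.066 0.018]
scene 23 [0.074 0.029]
top 13 [0.071 0.028]
top 7 [ 0.07 -0.  ]
```

Scoop now lies flat: grip at x≈0.512, tilt≈0. Ferrules are on the front of the pan against the slope. I regrasp the grip centrally.

Emit:
{"op": "send_rows", "data": {"rows": [{"tx": -0.0105,"ty": -0.06,"tz": 0,"spin": 0,"grip": -0.2},{"tx": -0.0105,"ty": -0.12,"tz": 0.03,"spin": 0,"grip": -0.2},{"tx": -0.0105,"ty": -0.17,"tz": 0.07,"spin": 0,"grip": -0.2},{"tx": -0.0105,"ty": -0.17,"tz": 0.11,"spin": 0,"grip": -0.2},{"tx": -0.0105,"ty": -0.17,"tz": 0.135,"spin": 0,"grip": -0.2},{"tx": -0.0105,"ty": -0.17,"tz": 0.143,"spin": 0,"grip": -0.2},{"tx": -0.0105,"ty": -0.17,"tz": 0.143,"spin": 0,"grip": 1},{"tx": -0.0105,"ty": -0.17,"tz": 0.143,"spin": 0,"grip": 1},{"tx": -0.0105,"ty": -0.17,"tz": 0.143,"spin": 0,"grip": 1},{"tx": -0.0105,"ty": -0.17,"tz": 0.143,"spin": 0,"grip": 1},{"tx": -0.0105,"ty": -0.17,"tz": 0.143,"spin": 0,"grip": 1},{"tx": -0.0105,"ty": -0.17,"tz": 0.143,"spin": 0,"grip": 1}]}}

```text
time: 18.7
tcp_pos: [0.5123, 0.3006, 0.0762]
ee_rot: [0.999, 0.037, 0.0, -0.0]
wrist_force: [-0.2, -0.5, 3.8]
finger_gap: 0.0157
finger_force: 30.0
```

Emit:
{"op": "send_rows", "data": {"rows": [{"tx": 0.0,"ty": 0,"tz": -0.004,"spin": 0,"grip": 1},{"tx": 0.004,"ty": 0,"tz": -0.01,"spin": 0,"grip": 1},{"tx": 0.008,"ty": 0,"tz": -0.017,"spin": 0,"grip": 1},{"tx": 0.012,"ty": 0,"tz": -0.024,"spin": 0,"grip": 1},{"tx": 0.015,"ty": 0,"tz": -0.028,"spin": 0,"grip": 1},{"tx": 0.017,"ty": 0,"tz": -0.028,"spin": 0,"grip": 1}]}}

```text
time: 19.45
tcp_pos: [0.5292, 0.302, 0.1041]
ee_rot: [0.999, 0.037, 0.0, -0.0]
wrist_force: [-6.2, 0.6, 6.5]
finger_gap: 0.0157
finger_force: 30.0
```

```bash
python3 fit.py
```

```text
tilt -8.1 off [ 0.0063 -0.0003] cost 114 lip [0.625 0.309 0.018] rear [0.546 0.303 0.029] tcp [0.5292 0.302  0.1041] F [-6.2  0.6  6.5] 19.45
```

Emit:
{"op": "send_rows", "data": {"rows": [{"tx": 0.0,"ty": 0,"tz": 0.004,"spin": 0,"grip": 1},{"tx": -0.002,"ty": 0,"tz": 0.008,"spin": 0,"grip": 1},{"tx": -0.004,"ty": 0,"tz": 0.013,"spin": 0,"grip": 1},{"tx": -0.006,"ty": 0,"tz": 0.018,"spin": 0,"grip": 1}]}}

```text
time: 20.05
tcp_pos: [0.5213, 0.3015, 0.086]
ee_rot: [0.999, 0.038, -0.001, 0.0]
wrist_force: [-8.5, -0.5, 7.8]
finger_gap: 0.0157
finger_force: 30.0
```

```bash
python3 fit.py
```

```text
tilt 3.1 off [ 0.0006 -0.0019] cost 148 lip [0.625 0.309 0.017] rear [0.545 0.303 0.013] tcp [0.5213 0.3015 0.086 ] F [-8.5 -0.5  7.8] 20.05
```

Emit:
{"op": "send_rows", "data": {"rows": [{"tx": -0.002,"ty": 0,"tz": 0.004,"spin": 0,"grip": 1},{"tx": -0.004,"ty": 0,"tz": 0.008,"spin": 0,"grip": 1},{"tx": -0.006,"ty": 0,"tz": 0.012,"spin": 0,"grip": 1}]}}

```text
time: 20.52
tcp_pos: [0.5169, 0.3011, 0.0739]
ee_rot: [0.999, 0.038, 0.0, -0.0]
wrist_force: [-3.4, 0.9, 4.6]
finger_gap: 0.0153
finger_force: 30.0
```

```bash
python3 fit.py
```

```text
tilt 4.8 off [-0.002  -0.0031] cost 164 lip [0.62  0.309 0.007] rear [0.54  0.303 0.   ] tcp [0.5169 0.3011 0.0739] F [-3.4  0.9  4.6] 20.525
```

Emit:
{"op": "send_rows", "data": {"rows": [{"tx": 0.0,"ty": 0,"tz": -0.004,"spin": 0,"grip": 1},{"tx": 0.003,"ty": 0,"tz": -0.011,"spin": 0,"grip": 1},{"tx": 0.007,"ty": 0,"tz": -0.018,"spin": 0,"grip": 1},{"tx": 0.011,"ty": 0,"tz": -0.025,"spin": 0,"grip": 1},{"tx": 0.014,"ty": 0,"tz": -0.028,"spin": 0,"grip": 1},{"tx": 0.017,"ty": 0,"tz": -0.028,"spin": 0,"grip": 1}]}}

```text
time: 21.38
tcp_pos: [0.5344, 0.3023, 0.1019]
ee_rot: [0.999, 0.037, 0.0, -0.0]
wrist_force: [0.1, 0.5, -1.7]
finger_gap: 0.016
finger_force: 30.0
```

```bash
python3 fit.py
```

```text
tilt 9.0 off [ 0.0011 -0.0069] cost 155 lip [0.644 0.31  0.039] rear [0.566 0.305 0.026] tcp [0.5344 0.3023 0.1019] F [ 0.1  0.5 -1.7] 21.375
```

Emit:
{"op": "send_rows", "data": {"rows": [{"tx": 0.003,"ty": 0,"tz": 0,"spin": 0,"grip": 1},{"tx": 0.005,"ty": 0,"tz": 0.003,"spin": 0,"grip": 1},{"tx": 0.004,"ty": 0,"tz": 0.008,"spin": 0,"grip": 1},{"tx": 0.002,"ty": 0,"tz": 0.013,"spin": 0,"grip": 1}]}}

```text
time: 21.98
tcp_pos: [0.5356, 0.3025, 0.089]
ee_rot: [0.999, 0.038, -0.0, 0.0]
wrist_force: [-2.9, -0.6, 3.5]
finger_gap: 0.0158
finger_force: 30.0
```

```bash
python3 fit.py
```

```text
tilt 4.5 off [ 0.0016 -0.008 ] cost 180 lip [0.642 0.31  0.016] rear [0.562 0.305 0.01 ] tcp [0.5356 0.3025 0.089 ] F [-2.9 -0.6  3.5] 21.975
```

```bash
python3 -c "
from fit import *
run(prof=True)" | sed -n 5,12p
python3 - <<'E'
from fit import *
# dark blobs seen in scene/top near the pan, projected at z=.04
s=get_state();g=np.array(s["tcp_pos"])
for c in("scene","top"):
    im=np.array(capture(c)["pixels"]);m=(im.max(-1)<45).astype(np.uint8);u,v=px(c,[.60,.307,.03]).astype(int)
    k=np.zeros_like(m);k[v-22:v+22,u-22:u+22]=1;n,l,st,ce=cv2.connectedComponentsWithStats(m&k)
    print(c,(u,v),[(int(st[i,4]),ce[i].round().tolist(),at(c,*ce[i],.035)[:2].round(3).tolist()) for i in range(1,n) if st[i,4]>5])
E
```

```text
-8 [ 1.9335e+02  1.2000e-02 -1.6000e-02] lip [ 0.637  0.31  -0.013] rear [ 0.558  0.304 -0.002]
-4 [ 1.7965e+02  4.0000e-03 -1.2000e-02] lip [ 0.634  0.31  -0.003] rear [0.555 0.304 0.003]
0 [ 1.828e+02  1.200e-02 -2.000e-02] lip [ 0.647  0.311 -0.004] rear [ 0.567  0.305 -0.004]
4 [ 1.7755e+02  8.0000e-03 -2.0000e-02] lip [0.648 0.311 0.003] rear [ 0.568  0.305 -0.003]
8 [ 1.706e+02  8.000e-03 -2.000e-02] lip [0.652 0.311 0.01 ] rear [ 0.573  0.305 -0.001]
12 [ 1.7945e+02  8.0000e-03 -2.0000e-02] lip [0.655 0.311 0.018] rear [0.577 0.306 0.002]
16 [ 1.8435e+02  4.0000e-03 -2.0000e-02] lip [0.654 0.311 0.026] rear [0.577 0.306 0.004]
20 [ 1.9985e+02  0.0000e+00 -2.0000e-02] lip [0.652 0.311 0.034] rear [0.577 0.306 0.007]
scene (np.int64(150), np.int64(250)) [(11, [144.0, 239.0], [0.633, 0.306])]
top (np.int64(156), np.int64(171)) [(7, [155.0, 155.0], [0.648, 0.31]), (10, [161.0, 156.0], [0.644, 0.293])]
```

Run:
```python
s=open('fit.py').read()
s=s.replace("        ok=roi&","        hb=np.zeros(h.shape[:2],np.uint8);cv2.fillConvexPoly(hb,cv2.convexHull(np.round(np.array([px(c,np.array(s['tcp_pos'])+X*a+Y*b+Z*e) for a in(-.038,.038) for b in(-.095,.095) for e in(.03,.12)],np.float32)).astype(np.int32)),1)\n        ok=roi&(hb==0)&")
s=s.replace("bgm=roi&","bgm=roi&(hb==0)&").replace("(-.04,.03),(-.03,.03)","(-.03,.02),(-.02,.02)").replace("+1e5*(","+5e4*(").replace("-1e5*(","-5e4*(")
s=s.replace("np.arange(-.02,.021,.004)","np.arange(-.016,.017,.004)")
open('fit.py','w').write(s)
from fit import *
run();run(prof=True)
```

```text
tilt 15.4 off [ 0.0007 -0.0057] cost 111 lip [0.65  0.311 0.039] rear [0.573 0.305 0.018] tcp [0.5356 0.3024 0.0886] F [-4.5 -0.   3.9] 22.275
-24 [1.6835e+02 4.0000e-03 8.0000e-03] lip [ 0.604  0.308 -0.011] rear [0.531 0.302 0.022]
-20 [ 1.6465e+02  1.2000e-02 -8.0000e-03] lip [ 0.619  0.309 -0.022] rear [0.544 0.303 0.005]
-16 [1.61e+02 1.20e-02 1.60e-02] lip [0.625 0.309 0.007] rear [0.548 0.303 0.029]
-12 [1.388e+02 1.200e-02 1.600e-02] lip [0.631 0.31  0.013] rear [0.553 0.304 0.029]
-8 [1.313e+02 1.200e-02 1.200e-02] lip [0.637 0.31  0.015] rear [0.558 0.304 0.026]
-4 [1.224e+02 1.200e-02 1.600e-02] lip [0.642 0.31  0.025] rear [0.563 0.304 0.031]
0 [1.1605e+02 1.2000e-02 1.6000e-02] lip [0.647 0.311 0.032] rear [0.568 0.305 0.032]
4 [1.1015e+02 1.2000e-02 1.2000e-02] lip [0.652 0.311 0.035] rear [0.572 0.305 0.03 ]
8 [ 1.0965e+02  1.2000e-02 -8.0000e-03] lip [0.656 0.311 0.023] rear [0.577 0.305 0.011]
12 [ 1.158e+02  4.000e-03 -1.600e-02] lip [0.651 0.311 0.022] rear [0.573 0.305 0.006]
16 [ 1.0645e+02  4.0000e-03 -1.6000e-02] lip [0.654 0.311 0.03 ] rear [0.577 0.306 0.008]
20 [ 1.162e+02  0.000e+00 -1.200e-02] lip [0.652 0.311 0.042] rear [0.577 0.306 0.015]
24 [ 1.2255e+02 -4.0000e-03 -1.2000e-02] lip [0.65  0.311 0.05 ] rear [0.577 0.305 0.018]
28 [ 1.3235e+02 -8.0000e-03 -8.0000e-03] lip [0.647 0.311 0.063] rear [0.576 0.305 0.025]
32 [ 1.474e+02 -1.200e-02 -1.200e-02] lip [0.643 0.31  0.067] rear [0.576 0.305 0.025]
```

The tilt is now about 15° nose-up with little slip. I lift clear.

Emit:
{"op": "send_rows", "data": {"rows": [{"tx": -0.001,"ty": 0,"tz": -0.003,"spin": 0,"grip": 1},{"tx": -0.003,"ty": 0,"tz": -0.009,"spin": 0,"grip": 1},{"tx": -0.003,"ty": 0,"tz": -0.017,"spin": 0,"grip": 1},{"tx": -0.003,"ty": 0,"tz": -0.027,"spin": 0,"grip": 1},{"tx": -0.003,"ty": 0,"tz": -0.037,"spin": 0,"grip": 1},{"tx": -0.003,"ty": 0,"tz": -0.047,"spin": 0,"grip": 1},{"tx": -0.003,"ty": 0,"tz": -0.057,"spin": 0,"grip": 1},{"tx": -0.003,"ty": 0,"tz": -0.065,"spin": 0,"grip": 1},{"tx": -0.003,"ty": 0,"tz": -0.07,"spin": 0,"grip": 1}]}}

```text
time: 23.6
tcp_pos: [0.5331, 0.3022, 0.1593]
ee_rot: [0.999, 0.037, 0.0, -0.0]
wrist_force: [0.2, -0.7, -1.2]
finger_gap: 0.0158
finger_force: 30.0
```

```bash
cat > dark.py <<'E'
from fit import *
O=np.array([.537,.3015]);yw=.0725
def tray():
    # dark ferrule-like pixels inside the tray floor/slope region, per camera
    for c in("scene","top"):
        im=np.array(capture(c)["pixels"]);m=(im.max(-1)<50).astype(np.uint8)
        P=[px(c,[*(O+np.array([np.cos(yw)*x-np.sin(yw)*y,np.sin(yw)*x+np.cos(yw)*y])),z]) for x,y,z in((-.118,-.036,.01),(-.118,.036,.01),(.07,.036,.01),(.07,-.036,.01),(.092,.036,.04),(.092,-.036,.04))]
        k=np.zeros_like(m);cv2.fillConvexPoly(k,cv2.convexHull(np.array(P,np.float32)).astype(np.int32),1)
        n,l,st,ce=cv2.connectedComponentsWithStats(m&k);print(c,[(int(st[i,4]),ce[i].round(1).tolist(),at(c,*ce[i],.01)[:2].round(3).tolist()) for i in range(1,n) if st[i,4]>3])
if __name__=="__main__": tray()
E
python3 fit.py; python3 dark.py
```

```text
tilt 16.1 off [ 0.0012 -0.0048] cost 125 lip [0.649 0.311 0.112] rear [0.572 0.305 0.09 ] tcp [0.5331 0.3022 0.1593] F [ 0.2 -0.7 -1.2] 23.6
scene []
top []
```

Emit:
{"op": "send_rows", "data": {"rows": [{"tx": -0.005,"ty": 0,"tz": 0,"spin": 0,"grip": 1},{"tx": -0.016,"ty": 0,"tz": 0,"spin": 0,"grip": 1},{"tx": -0.033,"ty": 0,"tz": 0,"spin": 0,"grip": 1},{"tx": -0.05,"ty": 0,"tz": 0,"spin": 0,"grip": 1},{"tx": -0.067,"ty": 0,"tz": 0,"spin": 0,"grip": 1},{"tx": -0.084,"ty": 0,"tz": 0,"spin": 0,"grip": 1},{"tx": -0.101,"ty": 0.003,"tz": 0,"spin": 0,"grip": 1},{"tx": -0.118,"ty": 0.009,"tz": 0,"spin": 0,"grip": 1},{"tx": -0.131,"ty": 0.018,"tz": 0,"spin": 0,"grip": 1},{"tx": -0.14,"ty": 0.031,"tz": 0,"spin": 0,"grip": 1},{"tx": -0.145,"ty": 0.045,"tz": 0,"spin": 0,"grip": 1},{"tx": -0.147,"ty": 0.06,"tz": 0,"spin": 0,"grip": 1}]}}

```text
time: 25.3
tcp_pos: [0.3909, 0.2303, 0.1588]
ee_rot: [0.999, 0.037, 0.0, 0.0]
wrist_force: [0.8, 0.3, -1.1]
finger_gap: 0.016
finger_force: 30.0
```

Emit:
{"op": "send_rows", "data": {"rows": [{"tx": 0,"ty": 0.015,"tz": 0,"spin": 0,"grip": 1},{"tx": 0,"ty": 0.032,"tz": 0,"spin": 0,"grip": 1},{"tx": 0,"ty": 0.05,"tz": 0,"spin": 0,"grip": 1},{"tx": 0,"ty": 0.068,"tz": 0,"spin": 0,"grip": 1},{"tx": 0,"ty": 0.084,"tz": 0,"spin": 0,"grip": 1},{"tx": 0,"ty": 0.097,"tz": 0,"spin": 0,"grip": 1},{"tx": 0,"ty": 0.106,"tz": 0,"spin": 0,"grip": 1},{"tx": 0,"ty": 0.111,"tz": 0,"spin": 0,"grip": 1},{"tx": 0,"ty": 0.111,"tz": 0,"spin": 0,"grip": 1}]}}

```text
time: 26.42
tcp_pos: [0.3993, 0.1205, 0.1587]
ee_rot: [0.999, 0.037, 0.0, -0.0]
wrist_force: [0.3, 0.7, -1.2]
finger_gap: 0.0158
finger_force: 30.0
```

```bash
python3 fit.py; python3 dark.py
python3 - <<'E'
from fit import *
s=get_state();print(s["tcp_pos"])
g=np.array(s["tcp_pos"])
for c in("scene","top"):
    im=np.array(capture(c)["pixels"]);m=(im.max(-1)<50).astype(np.uint8)
    P=[g+[a,b,-.055+.2*a] for a in(.03,.125) for b in(-.036,.036)]
    k=np.zeros_like(m);cv2.fillConvexPoly(k,cv2.convexHull(np.array([px(c,p) for p in P],np.float32)).astype(np.int32),1)
    n,l,st,ce=cv2.connectedComponentsWithStats(m&k);print(c,"pan dark",[(int(st[i,4]),at(c,*ce[i],g[2]-.04)[:2].round(3).tolist()) for i in range(1,n) if st[i,4]>3])
E
```

```text
tilt 6.8 off [0.009 0.002] cost 117 lip [0.515 0.129 0.1  ] rear [0.436 0.123 0.091] tcp [0.3993 0.1205 0.1587] F [ 0.3  0.7 -1.2] 26.425
scene []
top []
[0.39919586 0.12097805 0.15869179]
scene pan dark []
top pan dark [(12, [0.498, 0.102]), (6, [0.492, 0.153])]
```

No dark pixels remain in the tray, so the ferrules appear to be in the pan. I lower over the tin and approach the lid, which serves as backstop.

Emit:
{"op": "send_rows", "data": {"rows": [{"tx": 0,"ty": 0,"tz": 0.004,"spin": 0,"grip": 1},{"tx": 0,"ty": 0,"tz": 0.012,"spin": 0,"grip": 1},{"tx": 0.001,"ty": 0,"tz": 0.021,"spin": 0,"grip": 1},{"tx": 0.005,"ty": 0,"tz": 0.028,"spin": 0,"grip": 1},{"tx": 0.01,"ty": 0,"tz": 0.033,"spin": 0,"grip": 1},{"tx": 0.015,"ty": 0,"tz": 0.034,"spin": 0,"grip": 1},{"tx": 0.019,"ty": 0,"tz": 0.034,"spin": 0,"grip": 1},{"tx": 0.022,"ty": 0,"tz": 0.034,"spin": 0,"grip": 1}]}}

```text
time: 27.72
tcp_pos: [0.4216, 0.1223, 0.1249]
ee_rot: [0.999, 0.037, 0.0, 0.0]
wrist_force: [0.2, -0.5, -1.5]
finger_gap: 0.0159
finger_force: 30.0
```

```bash
python3 fit.py
```

```text
tilt 4.5 off [ 0.0071 -0.0004] cost 109 lip [0.533 0.131 0.06 ] rear [0.454 0.125 0.054] tcp [0.4216 0.1223 0.1249] F [ 0.2 -0.5 -1.5] 27.725
```

Emit:
{"op": "send_rows", "data": {"rows": [{"tx": 0.004,"ty": 0,"tz": 0,"spin": 0,"grip": 1},{"tx": 0.008,"ty": 0,"tz": 0,"spin": 0,"grip": 1},{"tx": 0.011,"ty": 0,"tz": -0.002,"spin": 0,"grip": 1}]}}

```text
time: 28.2
tcp_pos: [0.4322, 0.1231, 0.1266]
ee_rot: [0.999, 0.037, -0.0, 0.0]
wrist_force: [-0.8, -0.2, -1.9]
finger_gap: 0.0162
finger_force: 30.0
```

Emit:
{"op": "send_rows", "data": {"rows": [{"tx": 0.004,"ty": 0,"tz": -0.001,"spin": 0,"grip": 1},{"tx": 0.008,"ty": 0,"tz": -0.004,"spin": 0,"grip": 1},{"tx": 0.012,"ty": 0,"tz": -0.008,"spin": 0,"grip": 1}]}}

```text
time: 28.58
tcp_pos: [0.4381, 0.1235, 0.1328]
ee_rot: [0.999, 0.038, -0.008, 0.001]
wrist_force: [-17.9, -2.2, 0.3]
finger_gap: 0.016
finger_force: 30.0
```

```bash
python3 fit.py
```

```text
tilt -12.5 off [0.0073 0.0007] cost 95 lip [0.528 0.13  0.041] rear [0.45  0.124 0.058] tcp [0.4381 0.1235 0.1328] F [-17.9  -2.2   0.3] 28.575
```

Emit:
{"op": "send_rows", "data": {"rows": [{"tx": -0.001,"ty": 0,"tz": -0.005,"spin": 0,"grip": 1},{"tx": 0.0,"ty": 0,"tz": -0.011,"spin": 0,"grip": 1},{"tx": 0.001,"ty": 0,"tz": -0.016,"spin": 0,"grip": 1}]}}

```text
time: 29.05
tcp_pos: [0.4443, 0.124, 0.1505]
ee_rot: [0.999, 0.037, -0.001, 0.0]
wrist_force: [-3.1, -0.3, -3.7]
finger_gap: 0.0159
finger_force: 30.0
```

```bash
python3 fit.py; python3 -c "
from fit import *
run(prof=True)" | cut -c1-60
```

```text
tilt -14.4 off [0.0079 0.0051] cost 102 lip [0.532 0.131 0.06 ] rear [0.455 0.125 0.08 ] tcp [0.4443 0.124  0.1505] F [-3.1 -0.3 -3.7] 29.05
-24 [1.271e+02 1.200e-02 1.600e-02] lip [0.521 0.13  0.059] 
-20 [9.37e+01 1.20e-02 1.20e-02] lip [0.528 0.13  0.06 ] rea
-16 [1.016e+02 1.200e-02 8.000e-03] lip [0.534 0.131 0.061] 
-12 [1.055e+02 4.000e-03 1.600e-02] lip [0.532 0.131 0.075] 
-8 [ 1.081e+02 -4.000e-03  1.600e-02] lip [0.53  0.13  0.081
-4 [ 1.111e+02 -8.000e-03  1.600e-02] lip [0.531 0.131 0.088
0 [ 1.1765e+02 -1.2000e-02  1.2000e-02] lip [0.532 0.131 0.0
4 [ 1.3035e+02  8.0000e-03 -8.0000e-03] lip [0.557 0.132 0.0
8 [ 1.3545e+02  4.0000e-03 -1.6000e-02] lip [0.557 0.132 0.0
12 [ 1.4455e+02 -4.0000e-03  4.0000e-03] lip [0.552 0.132 0.
16 [ 1.6405e+02 -8.0000e-03  1.6000e-02] lip [0.551 0.132 0.
20 [ 2.0015e+02 -1.2000e-02  1.6000e-02] lip [0.549 0.132 0.
24 [ 2.374e+02 -1.600e-02  1.600e-02] lip [0.547 0.132 0.141
28 [ 2.794e+02 -1.600e-02  1.600e-02] lip [0.548 0.132 0.149
32 [ 2.967e+02 -2.000e-02  1.600e-02] lip [0.544 0.132 0.157
```

Emit:
{"op": "send_rows", "data": {"rows": [{"tx": 0.006,"ty": 0,"tz": -0.0035,"spin": 0,"grip": 1},{"tx": 0.01,"ty": 0,"tz": -0.007,"spin": 0,"grip": 1},{"tx": 0.015,"ty": 0,"tz": -0.0105,"spin": 0,"grip": 1},{"tx": 0.02,"ty": 0,"tz": -0.0135,"spin": 0,"grip": 1},{"tx": 0.025,"ty": 0,"tz": -0.016,"spin": 0,"grip": 1},{"tx": 0.03,"ty": 0,"tz": -0.0185,"spin": 0,"grip": 1}]}}

```text
time: 30.0
tcp_pos: [0.4656, 0.1259, 0.1683]
ee_rot: [0.999, 0.038, -0.011, 0.001]
wrist_force: [-36.1, -3.5, 21.1]
finger_gap: 0.0155
finger_force: 30.0
```

```bash
python3 fit.py
```

```text
tilt -4.1 off [-0.0064 -0.001 ] cost 108 lip [0.554 0.133 0.088] rear [0.474 0.127 0.093] tcp [0.4656 0.1259 0.1683] F [-36.1  -3.5  21.1] 30.0
```

Emit:
{"op": "send_rows", "data": {"rows": [{"tx": -0.004,"ty": 0,"tz": 0,"spin": 0,"grip": 1},{"tx": -0.008,"ty": 0,"tz": 0,"spin": 0,"grip": 1}]}}

```text
time: 30.35
tcp_pos: [0.4648, 0.1257, 0.169]
ee_rot: [0.999, 0.038, -0.002, 0.0]
wrist_force: [-4.6, -1.0, -2.8]
finger_gap: 0.0156
finger_force: 30.0
```

Run:
```python
from fit import *
run(prof=True)
s=get_state();print(s["tcp_pos"],s["wrist_force"])
# lid: silvery changed? print lid top edge: project lid for several angles and compare saved top0
c="top";im=np.array(capture(c)["pixels"]).astype(int);i0=cv2.imread("pics/top0.png")[...,::-1].astype(int)
for y in(.05,-.05):
    for z in(.118,.08):
        p=np.array([.490,.127,0])+np.array([.997*.045-.075*y,.075*.045+.997*y,z]);u,v=px(c,p).astype(int);print(y,z,(u,v),im[v-3:v+4,u].tolist(),i0[v-3:v+4,u].tolist())
```

```text
-24 [1.3465e+02 1.2000e-02 1.2000e-02] lip [0.541 0.131 0.074] rear [0.468 0.126 0.106]
-20 [1.329e+02 1.200e-02 4.000e-03] lip [0.548 0.132 0.07 ] rear [0.473 0.126 0.098]
-16 [1.3545e+02 8.0000e-03 4.0000e-03] lip [0.55  0.132 0.075] rear [0.474 0.126 0.098]
-12 [1.404e+02 4.000e-03 0.000e+00] lip [0.553 0.132 0.077] rear [0.474 0.126 0.094]
-8 [ 1.383e+02 -4.000e-03  4.000e-03] lip [0.55  0.132 0.087] rear [0.471 0.126 0.098]
-4 [ 1.2535e+02 -1.2000e-02  8.0000e-03] lip [0.548 0.132 0.098] rear [0.468 0.126 0.103]
0 [ 1.216e+02 -1.200e-02  4.000e-03] lip [0.553 0.132 0.1  ] rear [0.473 0.126 0.1  ]
4 [ 1.641e+02 -1.200e-02 -4.000e-03] lip [0.557 0.133 0.1  ] rear [0.477 0.127 0.094]
8 [ 2.0315e+02 -8.0000e-03 -1.6000e-02] lip [0.565 0.133 0.095] rear [0.486 0.127 0.084]
12 [ 2.1075e+02  0.0000e+00 -1.6000e-02] lip [0.576 0.134 0.103] rear [0.498 0.128 0.086]
16 [ 2.143e+02  4.000e-03 -1.600e-02] lip [0.583 0.135 0.111] rear [0.506 0.129 0.089]
20 [ 2.28e+02  4.00e-03 -1.60e-02] lip [0.585 0.135 0.119] rear [0.51  0.129 0.091]
24 [ 2.499e+02 -4.000e-03 -4.000e-03] lip [0.579 0.134 
[... 706 characters left out ...]
, [245, 240, 230]] [[179, 183, 176], [238, 244, 243], [233, 241, 240], [221, 230, 228], [164, 170, 164], [113, 112, 108], [118, 114, 105]]
-0.05 0.118 (np.int64(232), np.int64(187)) [[160, 154, 147], [171, 164, 155], [168, 161, 150], [176, 169, 156], [185, 178, 166], [190, 182, 169], [196, 187, 173]] [[115, 105, 92], [113, 105, 91], [133, 128, 118], [192, 198, 195], [237, 245, 245], [236, 244, 245], [217, 228, 228]]
-0.05 0.08 (np.int64(232), np.int64(189)) [[168, 161, 150], [176, 169, 156], [185, 178, 166], [190, 182, 169], [196, 187, 173], [198, 190, 176], [200, 193, 178]] [[133, 128, 118], [192, 198, 195], [237, 245, 245], [236, 244, 245], [217, 228, 228], [115, 111, 103], [109, 100, 88]]
```

Emit:
{"op": "send_rows", "data": {"rows": [{"tx": -0.005,"ty": 0,"tz": 0,"spin": 0,"grip": 1},{"tx": -0.006,"ty": 0,"tz": 0.006,"spin": 0,"grip": 1},{"tx": -0.006,"ty": 0,"tz": 0.014,"spin": 0,"grip": 1},{"tx": -0.006,"ty": 0,"tz": 0.022,"spin": 0,"grip": 1},{"tx": -0.006,"ty": 0,"tz": 0.027,"spin": 0,"grip": 1}]}}

```text
time: 31.12
tcp_pos: [0.461, 0.1252, 0.1414]
ee_rot: [0.999, 0.037, -0.0, 0.0]
wrist_force: [-0.2, -0.1, -0.8]
finger_gap: 0.0159
finger_force: 30.0
```

```bash
python3 fit.py;  python3 -c "
from fit import *
run(prof=True)" | sed -n 2,9p
```

```text
tilt -26.6 off [0.0188 0.0031] cost 110 lip [0.539 0.131 0.034] rear [0.468 0.126 0.07 ] tcp [0.461  0.1252 0.1414] F [-0.2 -0.1 -0.8] 31.125
-20 [1.088e+02 8.000e-03 1.200e-02] lip [0.54  0.131 0.051] rear [0.465 0.126 0.078]
-16 [1.242e+02 8.000e-03 4.000e-03] lip [0.546 0.132 0.048] rear [0.47  0.126 0.07 ]
-12 [1.259e+02 4.000e-03 0.000e+00] lip [0.549 0.132 0.049] rear [0.47  0.126 0.066]
-8 [130.15   0.     0.  ] lip [0.55  0.132 0.056] rear [0.471 0.126 0.067]
-4 [ 1.323e+02 -8.000e-03  4.000e-03] lip [0.548 0.132 0.066] rear [0.468 0.126 0.072]
0 [ 1.3365e+02 -4.0000e-03 -1.2000e-02] lip [0.557 0.132 0.057] rear [0.477 0.126 0.057]
4 [ 1.6395e+02 -4.0000e-03 -1.6000e-02] lip [0.561 0.133 0.06 ] rear [0.481 0.127 0.054]
8 [ 1.702e+02  0.000e+00 -1.600e-02] lip [0.569 0.133 0.067] rear [0.49  0.127 0.056]
```

Emit:
{"op": "send_rows", "data": {"rows": [{"tx": 0.004,"ty": 0,"tz": 0,"spin": 0,"grip": 1},{"tx": 0.007,"ty": 0,"tz": -0.003,"spin": 0,"grip": 1},{"tx": 0.01,"ty": 0,"tz": -0.007,"spin": 0,"grip": 1},{"tx": 0.013,"ty": 0,"tz": -0.011,"spin": 0,"grip": 1}]}}

```text
time: 31.82
tcp_pos: [0.4715, 0.1261, 0.1527]
ee_rot: [0.999, 0.038, -0.003, 0.0]
wrist_force: [-5.4, -1.0, -0.9]
finger_gap: 0.0154
finger_force: 30.0
```

Emit:
{"op": "send_rows", "data": {"rows": [{"tx": 0.004,"ty": 0,"tz": -0.003,"spin": 0,"grip": 1},{"tx": 0.008,"ty": 0,"tz": -0.006,"spin": 0,"grip": 1},{"tx": 0.012,"ty": 0,"tz": -0.009,"spin": 0,"grip": 1},{"tx": 0.016,"ty": 0,"tz": -0.012,"spin": 0,"grip": 1}]}}

```text
time: 32.33
tcp_pos: [0.4875, 0.1273, 0.1649]
ee_rot: [0.999, 0.038, -0.003, 0.0]
wrist_force: [-7.7, -0.4, 1.6]
finger_gap: 0.016
finger_force: 30.0
```

```bash
sed -i 's/np.arange(-24,33,4)/np.arange(-52,13,4)/' fit.py; python3 fit.py
```

```text
tilt -26.3 off [-0.0041  0.0053] cost 78 lip [0.543 0.132 0.06 ] rear [0.472 0.126 0.096] tcp [0.4875 0.1273 0.1649] F [-7.7 -0.4  1.6] 32.325
```

Emit:
{"op": "send_rows", "data": {"rows": [{"tx": 0.005,"ty": 0,"tz": -0.0028,"spin": 0,"grip": 1},{"tx": 0.01,"ty": 0,"tz": -0.0055,"spin": 0,"grip": 1},{"tx": 0.015,"ty": 0,"tz": -0.008,"spin": 0,"grip": 1},{"tx": 0.02,"ty": 0,"tz": -0.01,"spin": 0,"grip": 1},{"tx": 0.025,"ty": 0,"tz": -0.0115,"spin": 0,"grip": 1},{"tx": 0.03,"ty": 0,"tz": -0.013,"spin": 0,"grip": 1}]}}

```text
time: 33.17
tcp_pos: [0.5197, 0.1297, 0.1784]
ee_rot: [0.999, 0.037, -0.0, 0.0]
wrist_force: [-2.8, 0.1, -0.9]
finger_gap: 0.0144
finger_force: 30.0
```

```bash
python3 fit.py
```

```text
tilt -37.3 off [-0.0137  0.0087] cost 120 lip [0.545 0.132 0.068] rear [0.482 0.127 0.116] tcp [0.5197 0.1297 0.1784] F [-2.8  0.1 -0.9] 33.175
```

Emit:
{"op": "send_rows", "data": {"rows": [{"tx": -0.022,"ty": 0,"tz": 0.03,"spin": 0,"grip": 1},{"tx": -0.024,"ty": 0,"tz": 0.034,"spin": 0,"grip": 1},{"tx": -0.026,"ty": 0,"tz": 0.034,"spin": 0,"grip": 1},{"tx": -0.03,"ty": 0,"tz": 0.034,"spin": 0,"grip": 1},{"tx": -0.034,"ty": 0,"tz": 0.034,"spin": 0,"grip": 1},{"tx": -0.038,"ty": 0,"tz": 0.034,"spin": 0,"grip": 1},{"tx": -0.042,"ty": 0,"tz": 0.032,"spin": 0,"grip": 1}]}}

```text
time: 34.15
tcp_pos: [0.4779, 0.1265, 0.1464]
ee_rot: [0.999, 0.037, 0.0, 0.0]
wrist_force: [0.1, -0.0, -1.0]
finger_gap: 0.0148
finger_force: 30.0
```

```bash
python3 fit.py
cat > tin.py <<'E'
from fit import *
def look(p0=(.490,.127),hx=.036,hy=.054,z=.008,name="tin"):
    y=.075
    for c in("scene","top"):
        im=np.array(capture(c)["pixels"]);m=(im.max(-1)<55).astype(np.uint8)
        P=[px(c,[p0[0]+np.cos(y)*a-np.sin(y)*b,p0[1]+np.sin(y)*a+np.cos(y)*b,z]) for a in(-hx,hx) for b in(-hy,hy)]
        k=np.zeros_like(m);cv2.fillConvexPoly(k,cv2.convexHull(np.array(P,np.float32)).astype(np.int32),1)
        n,l,st,ce=cv2.connectedComponentsWithStats(m&k);print(name,c,[(int(st[i,4]),at(c,*ce[i],z)[:2].round(3).tolist()) for i in range(1,n) if st[i,4]>2])
if __name__=="__main__": look()
E
python3 tin.py
```

```text
tilt -32.6 off [-0.008   0.0053] cost 91 lip [0.518 0.13  0.036] rear [0.451 0.125 0.079] tcp [0.4779 0.1265 0.1464] F [ 0.1 -0.  -1. ] 34.15
tin scene [(11, [0.525, 0.095])]
tin top []
```

Emit:
{"op": "send_rows", "data": {"rows": [{"tx": 0,"ty": 0,"tz": -0.025,"spin": 0,"grip": 1},{"tx": 0,"ty": 0,"tz": 0,"spin": 0,"grip": 1},{"tx": -0.012,"ty": 0,"tz": -0.02,"spin": 0,"grip": 1},{"tx": 0,"ty": 0,"tz": 0,"spin": 0,"grip": 1},{"tx": -0.004,"ty": 0,"tz": -0.02,"spin": 0,"grip": 1},{"tx": -0.004,"ty": 0,"tz": -0.045,"spin": 0,"grip": 1},{"tx": -0.004,"ty": 0,"tz": -0.06,"spin": 0,"grip": 1},{"tx": -0.004,"ty": 0,"tz": -0.06,"spin": 0,"grip": 1}]}}

```text
time: 35.35
tcp_pos: [0.4748, 0.1264, 0.2071]
ee_rot: [0.999, 0.037, 0.001, -0.0]
wrist_force: [0.6, 0.1, -1.0]
finger_gap: 0.0151
finger_force: 30.0
```

```bash
python3 fit.py; python3 tin.py
python3 - <<'E'
from fit import *
s=get_state();g=np.array(s["tcp_pos"])
for c in("scene","top"):
    im=np.array(capture(c)["pixels"]);cv2.imwrite(f"pics/v_{c}.png",im[...,::-1]);m=(im.max(-1)<55).astype(np.uint8)
    u,v=px(c,g+[.02,0,-.08]).astype(int);k=np.zeros_like(m);k[v-30:v+30,u-30:u+30]=1
    n,l,st,ce=cv2.connectedComponentsWithStats(m&k);print(c,(u,v),[(int(st[i,4]),ce[i].round().tolist(),at(c,*ce[i],.09)[:2].round(3).tolist(),at(c,*ce[i],.01)[:2].round(3).tolist()) for i in range(1,n) if st[i,4]>3])
E
```

```text
tilt -32.0 off [-0.0089  0.0071] cost 111 lip [0.515 0.129 0.099] rear [0.448 0.124 0.141] tcp [0.4748 0.1264 0.2071] F [ 0.6  0.1 -1. ] 35.35
tin scene [(10, [0.503, 0.087]), (8, [0.51, 0.105]), (69, [0.497, 0.146])]
tin top [(4, [0.522, 0.077])]
scene (np.int64(242), np.int64(214)) [(14, [266.0, 190.0], [0.539, 0.024], [0.592, -0.022]), (5, [236.0, 191.0], [0.582, 0.082], [0.641, 0.042]), (29, [224.0, 230.0], [0.506, 0.167], [0.556, 0.138]), (10, [255.0, 234.0], [0.459, 0.122], [0.502, 0.087]), (8, [246.0, 236.0], [0.466, 0.14], [0.51, 0.108])]
top (np.int64(214), np.int64(203)) [(6, [236.0, 199.0], [0.513, 0.072], [0.524, 0.075])]
```

Emit:
{"op": "send_rows", "data": {"rows": [{"tx": 0,"ty": 0,"tz": -0.04,"spin": 0,"grip": 1},{"tx": 0,"ty": 0,"tz": -0.015,"spin": 0,"grip": 1},{"tx": 0,"ty": 0,"tz": -0.06,"spin": 0,"grip": 1},{"tx": 0,"ty": 0,"tz": -0.09,"spin": 0,"grip": 1},{"tx": 0,"ty": 0,"tz": -0.09,"spin": 0,"grip": 1}]}}

```text
time: 36.28
tcp_pos: [0.475, 0.1264, 0.2978]
ee_rot: [0.999, 0.037, 0.002, -0.0]
wrist_force: [0.1, 0.3, -2.3]
finger_gap: 0.0152
finger_force: 30.0
```

```bash
python3 tin.py; python3 dark.py
python3 - <<'E'
from fit import *
s=get_state();g=np.array(s["tcp_pos"]);print(g)
im=np.array(capture("scene")["pixels"]);h=cv2.cvtColor(im,cv2.COLOR_RGB2HSV).astype(int)
i0=cv2.imread("pics/scene0.png")[...,::-1].astype(int)
# tin floor area: changed pixels that are dark, and fraction of the mouth visible (unchanged or dark)
y=.075;P=[px("scene",[.490+np.cos(y)*a-np.sin(y)*b,.127+np.sin(y)*a+np.cos(y)*b,.004]) for a in(-.036,.036) for b in(-.054,.054)]
k=np.zeros(im.shape[:2],np.uint8);cv2.fillConvexPoly(k,cv2.convexHull(np.array(P,np.float32)).astype(np.int32),1);k=k>0
d=np.abs(im.astype(int)-i0).max(-1);print("area",k.sum(),"same",(k&(d<20)).sum(),"dark<55",(k&(im.max(-1)<55)).sum(),"brass",(k&(h[...,1]>110)&(h[...,2]>80)).sum())
E
```

```text
tin scene [(15, [0.52, 0.083]), (13, [0.526, 0.108]), (11, [0.503, 0.086]), (11, [0.512, 0.106]), (69, [0.503, 0.147])]
tin top [(6, [0.497, 0.139])]
scene []
top []
[0.47337966 0.12615432 0.29464023]
area 1273 same 875 dark<55 119 brass 0
```

Five dark blobs now lie in the tin and none in the tray. I take the empty scoop back over the tray.

Emit:
{"op": "send_rows", "data": {"rows": [{"tx": 0.02,"ty": -0.05,"tz": 0,"spin": 0,"grip": 1},{"tx": 0.04,"ty": -0.1,"tz": 0,"spin": 0,"grip": 1},{"tx": 0.055,"ty": -0.15,"tz": 0,"spin": 0,"grip": 1},{"tx": 0.055,"ty": -0.17,"tz": 0.03,"spin": 0,"grip": 1},{"tx": 0.055,"ty": -0.17,"tz": 0.08,"spin": 0,"grip": 1},{"tx": 0.055,"ty": -0.17,"tz": 0.13,"spin": 0,"grip": 1},{"tx": 0.055,"ty": -0.17,"tz": 0.16,"spin": 0,"grip": 1},{"tx": 0.055,"ty": -0.17,"tz": 0.165,"spin": 0,"grip": 1}]}}

```text
time: 37.52
tcp_pos: [0.5145, 0.2992, 0.128]
ee_rot: [0.999, 0.037, -0.003, 0.001]
wrist_force: [0.4, -1.0, -0.5]
finger_gap: 0.0152
finger_force: 30.0
```

```bash
python3 fit.py; python3 tin.py
```

```text
tilt -36.5 off [-0.0066  0.0081] cost 74 lip [0.549 0.302 0.017] rear [0.484 0.297 0.065] tcp [0.5145 0.2992 0.128 ] F [ 0.4 -1.  -0.5] 37.525
tin scene [(13, [0.526, 0.108]), (9, [0.512, 0.106]), (57, [0.502, 0.149])]
tin top [(13, [0.522, 0.104]), (10, [0.515, 0.082]), (32, [0.499, 0.148])]
```

Emit:
{"op": "send_rows", "data": {"rows": [{"tx": 0,"ty": 0,"tz": 0.008,"spin": 0,"grip": 1},{"tx": 0,"ty": 0,"tz": 0.016,"spin": 0,"grip": 1},{"tx": -0.006,"ty": 0,"tz": 0.02,"spin": 0,"grip": 1},{"tx": -0.012,"ty": 0,"tz": 0.024,"spin": 0,"grip": 1},{"tx": -0.019,"ty": 0,"tz": 0.028,"spin": 0,"grip": 1},{"tx": -0.026,"ty": 0,"tz": 0.032,"spin": 0,"grip": 1}]}}

```text
time: 38.48
tcp_pos: [0.4913, 0.2983, 0.1003]
ee_rot: [0.999, 0.038, 0.002, -0.001]
wrist_force: [2.0, 0.3, 5.1]
finger_gap: 0.0153
finger_force: 30.0
```

```bash
python3 fit.py
```

```text
tilt -31.8 off [-0.0011 -0.0044] cost 80 lip [ 0.54   0.302 -0.019] rear [0.472 0.297 0.023] tcp [0.4913 0.2983 0.1003] F [2.  0.3 5.1] 38.475
```

Emit:
{"op": "send_rows", "data": {"rows": [{"tx": -0.006,"ty": 0,"tz": 0.005,"spin": 0,"grip": 1},{"tx": -0.011,"ty": 0,"tz": 0.01,"spin": 0,"grip": 1},{"tx": -0.015,"ty": 0,"tz": 0.015,"spin": 0,"grip": 1},{"tx": -0.019,"ty": 0,"tz": 0.02,"spin": 0,"grip": 1}]}}

```text
time: 39.08
tcp_pos: [0.4702, 0.2965, 0.0789]
ee_rot: [0.999, 0.037, -0.001, 0.0]
wrist_force: [-2.3, -0.3, 3.2]
finger_gap: 0.0147
finger_force: 30.0
```

```bash
python3 fit.py
```

```text
tilt -34.4 off [-0.0036  0.0018] cost 85 lip [ 0.511  0.3   -0.037] rear [0.445 0.295 0.008] tcp [0.4702 0.2965 0.0789] F [-2.3 -0.3  3.2] 39.075
```

Run:
```python
s=open('fit.py').read()
s=s.replace("(-.03,.02),(-.02,.02)","(-.035,.03),(-.02,.05)").replace("np.arange(-52,13,4)","np.arange(-60,13,6)").replace("np.arange(-.016,.017,.004)","np.arange(-.016,.05,.004)").replace("    def cost(p):\n        t,ox,oz=p;","    def cost(p):\n        t,ox,oz=p\n        lz=g[2]+oz+min(.1*np.sin(t)-.0666*np.cos(t),.02*np.sin(t)-.0666*np.cos(t))\n        if lz<-.003: return 2000-1e5*lz\n        ")
open('fit.py','w').write(s)
from fit import *
run();run(prof=True)
```

```text
tilt -8.5 off [-0.0157  0.0053] cost 108 lip [ 0.543  0.302 -0.003] rear [0.464 0.296 0.009] tcp [0.4701 0.2963 0.0784] F [-1.9 -0.2  3. ] 39.175
-60 [1.6285e+02 1.2000e-02 4.4000e-02] lip [ 0.475  0.297 -0.003] rear [0.435 0.294 0.066]
-54 [1.6865e+02 4.0000e-03 4.8000e-02] lip [0.48  0.297 0.001] rear [0.433 0.294 0.066]
-48 [1.66e+02 0.00e+00 4.40e-02] lip [ 0.488  0.298 -0.002] rear [0.435 0.294 0.058]
-42 [ 1.4495e+02 -2.0000e-02  4.4000e-02] lip [0.481 0.297 0.001] rear [0.421 0.293 0.054]
-36 [ 1.37e+02 -2.00e-02  4.00e-02] lip [0.493 0.298 0.   ] rear [0.428 0.293 0.047]
-30 [ 1.1905e+02 -1.6000e-02  3.2000e-02] lip [ 0.508  0.299 -0.003] rear [0.439 0.294 0.037]
-24 [ 1.0725e+02 -2.0000e-02  2.8000e-02] lip [ 0.515  0.3   -0.001] rear [0.442 0.294 0.032]
-18 [ 1.0225e+02 -2.0000e-02  2.0000e-02] lip [ 0.525  0.301 -0.001] rear [0.45  0.295 0.023]
-12 [ 1.027e+02 -2.000e-02  1.200e-02] lip [ 0.535  0.301 -0.001] rear [0.457 0.295 0.016]
-6 [ 1.117e+02 -2.000e-02  8.000e-03] lip [0.543 0.302 0.004] rear [0.464 0.296 0.013]
0 [ 1.439e+02 -2.800e-02 -8.000e-03] lip [ 0.543  0.302 -0.002] rear [ 0.463  0.296 -0.002]
6 [ 1.617e+02 -2.800e-02 -8.000e-03] lip [0.549 0.302 0.009] rear [0.47  0.296 0.001]
12 [ 2.2735e+02 -2.8000e-02 -1.2000e-02] lip [0.554 0.303 0.017] rear [0.476 0.297 0.   ]
```

Emit:
{"op": "send_rows", "data": {"rows": [{"tx": -0.003,"ty": 0,"tz": 0.004,"spin": 0,"grip": 1},{"tx": -0.005,"ty": 0,"tz": 0.008,"spin": 0,"grip": 1},{"tx": -0.005,"ty": 0,"tz": 0.008,"spin": 0,"grip": -0.2},{"tx": -0.005,"ty": 0,"tz": 0.008,"spin": 0,"grip": -0.2},{"tx": -0.005,"ty": 0,"tz": 0.008,"spin": 0,"grip": -0.2},{"tx": -0.005,"ty": 0,"tz": 0.008,"spin": 0,"grip": -0.2},{"tx": -0.005,"ty": 0,"tz": 0.0,"spin": 0,"grip": -0.2},{"tx": -0.005,"ty": 0,"tz": -0.04,"spin": 0,"grip": -0.2},{"tx": -0.005,"ty": 0,"tz": -0.09,"spin": 0,"grip": -0.2},{"tx": -0.005,"ty": 0.03,"tz": -0.12,"spin": 0,"grip": 1},{"tx": -0.005,"ty": 0.08,"tz": -0.12,"spin": 0,"grip": 1},{"tx": -0.005,"ty": 0.13,"tz": -0.12,"spin": 0,"grip": 1}]}}

```text
time: 40.88
tcp_pos: [0.4762, 0.1655, 0.2004]
ee_rot: [0.999, 0.038, 0.001, -0.0]
wrist_force: [0.2, -0.2, -0.5]
finger_gap: 0.0296
finger_force: 0.0
```

```bash
python3 - <<'E'
from fit import *
st=get_state();print(st["tcp_pos"],st["finger_gap"])
ims={c:np.array(capture(c)["pixels"]) for c in("scene","top")}
f=dict(tcp_pos=[.450,.2965,.0746],ee_rot=[.999,.037,0,0],wrist_force=[0],time=0)
# the hand mask does not apply here: push it out of the way by editing nothing, report both fits
run(ims,f)
for c in ims:
    h=cv2.cvtColor(ims[c],cv2.COLOR_RGB2HSV).astype(int);m=(h[...,0]>=17)&(h[...,0]<=32)&(h[...,1]>110)&(h[...,2]>80)
    u,v=px(c,[.48,.297,.02]).astype(int);k=np.zeros_like(m);k[v-35:v+35,u-35:u+35]=1;m&=k;ys,xs=np.nonzero(m)
    print(c,"brass",len(xs),xs.min(),xs.max(),ys.min(),ys.max())
    i0=cv2.imread(f"pics/{c}0.png")[...,::-1];h=cv2.cvtColor(i0.copy(),cv2.COLOR_RGB2HSV).astype(int);m=k&(h[...,0]>=17)&(h[...,0]<=32)&(h[...,1]>110)&(h[...,2]>80);ys,xs=np.nonzero(m);print("  at start",len(xs),xs.min(),xs.max(),ys.min(),ys.max())
E
python3 tin.py;python3 dark.py
```

```text
[0.47615601 0.16545961 0.20036247] 0.029632531963204672
tilt -8.5 off [-0.002   0.0091] cost 104 lip [ 0.537  0.303 -0.003] rear [0.458 0.297 0.009] tcp [0.45   0.2965 0.0746] F [0] 0
scene brass 572 156 200 265 307
  at start 618 160 205 270 314
tin scene [(29, [0.513, 0.085]), (13, [0.526, 0.108]), (10, [0.512, 0.107]), (63, [0.503, 0.149])]
tin top [(5, [0.486, 0.179])]
scene []
top []Traceback (most recent call last):
  File "<stdin>", line 10, in <module>
    return umr_minimum(a, axis, None, out, keepdims, initial, where)
ValueError: zero-size array to reduction operation minimum which has no identity
```

The scoop silhouette matches its flat starting shape, about 17 mm further forward. Next is the lid: I go behind it with closed fingers.

Emit:
{"op": "send_rows", "data": {"rows": [{"tx": 0.04,"ty": 0.01,"tz": 0,"spin": 0,"grip": 1},{"tx": 0.08,"ty": 0.03,"tz": 0,"spin": 0,"grip": 1},{"tx": 0.113,"ty": 0.04,"tz": 0,"spin": 0,"grip": 1},{"tx": 0.113,"ty": 0.04,"tz": 0,"spin": 0,"grip": 1},{"tx": 0.113,"ty": 0.04,"tz": 0.04,"spin": 0,"grip": 1},{"tx": 0.113,"ty": 0.04,"tz": 0.08,"spin": 0,"grip": 1},{"tx": 0.113,"ty": 0.04,"tz": 0.08,"spin": 0,"grip": 1}]}}

```text
time: 42.05
tcp_pos: [0.5887, 0.1362, 0.1164]
ee_rot: [0.999, 0.038, -0.004, 0.0]
wrist_force: [0.4, 0.2, 1.2]
finger_gap: 0.0004
finger_force: 0.0
```

```bash
python3 - <<'E'
from fit import *
s=get_state();g=s["tcp_pos"];d=np.array(g[:2])-[.490,.127];y=.075
print(g,"tin xy",d@[np.cos(y),np.sin(y)],d@[-np.sin(y),np.cos(y)],s["finger_gap"])
for c in("scene","top"):
    def bb(im):
        h=cv2.cvtColor(im,cv2.COLOR_RGB2HSV).astype(int);m=(h[...,0]>=17)&(h[...,0]<=32)&(h[...,1]>110)&(h[...,2]>80)
        u,v=px(c,[.49,.298,.02]).astype(int);k=np.zeros_like(m);k[v-38:v+38,u-38:u+38]=1;ys,xs=np.nonzero(m&k)
        return (len(xs),xs.min(),xs.max(),ys.min(),ys.max()) if len(xs) else None
    print(c,bb(np.array(capture(c)["pixels"])),bb(cv2.imread(f"pics/{c}0.png")[...,::-1].copy()))
E
python3 tin.py
```

```text
[0.58874626 0.1362151  0.11635667] tin xy 0.09915915527679818 0.0017901684847100145 0.0003590185479941538
scene (598, np.int64(156), np.int64(200), np.int64(265), np.int64(307)) (618, np.int64(160), np.int64(205), np.int64(270), np.int64(314))
top (470, np.int64(147), np.int64(168), np.int64(194), np.int64(220)) (577, np.int64(147), np.int64(170), np.int64(199), np.int64(233))
tin scene [(30, [0.513, 0.085]), (14, [0.526, 0.107]), (11, [0.512, 0.106]), (63, [0.503, 0.149])]
tin top []
```

Emit:
{"op": "send_rows", "data": {"rows": [{"tx": -0.02,"ty": 0,"tz": 0,"spin": 0,"grip": 1},{"tx": -0.035,"ty": 0,"tz": 0,"spin": 0,"grip": 1},{"tx": -0.05,"ty": 0,"tz": 0,"spin": 0,"grip": 1},{"tx": -0.065,"ty": 0,"tz": 0,"spin": 0,"grip": 1},{"tx": -0.078,"ty": 0,"tz": 0.002,"spin": 0,"grip": 1},{"tx": -0.09,"ty": 0,"tz": 0.007,"spin": 0,"grip": 1},{"tx": -0.1,"ty": 0,"tz": 0.015,"spin": 0,"grip": 1},{"tx": -0.108,"ty": 0,"tz": 0.024,"spin": 0,"grip": 1}]}}

```text
time: 43.25
tcp_pos: [0.484, 0.1271, 0.0956]
ee_rot: [0.999, 0.037, 0.001, -0.0]
wrist_force: [0.1, 0.2, 0.0]
finger_gap: 0.0009
finger_force: 0.2
```

Emit:
{"op": "send_rows", "data": {"rows": [{"tx": -0.008,"ty": 0,"tz": 0.008,"spin": 0,"grip": 1},{"tx": -0.014,"ty": 0,"tz": 0.016,"spin": 0,"grip": 1},{"tx": -0.018,"ty": 0,"tz": 0.022,"spin": 0,"grip": 1},{"tx": -0.018,"ty": 0,"tz": 0.026,"spin": 0,"grip": 1},{"tx": -0.018,"ty": 0,"tz": 0.028,"spin": 0,"grip": 1}]}}

```text
time: 43.88
tcp_pos: [0.4656, 0.1256, 0.0685]
ee_rot: [0.999, 0.037, -0.001, 0.0]
wrist_force: [-10.7, -2.1, 32.9]
finger_gap: 0.0003
finger_force: 16.5
```

Contact at tip height 43.5 mm matches a shut lid (44 mm). I lift away and verify.

Emit:
{"op": "send_rows", "data": {"rows": [{"tx": -0.018,"ty": 0,"tz": -0.02,"spin": 0,"grip": 1},{"tx": -0.018,"ty": 0,"tz": -0.07,"spin": 0,"grip": 1},{"tx": -0.018,"ty": 0.04,"tz": -0.12,"spin": 0,"grip": 1},{"tx": -0.018,"ty": 0.1,"tz": -0.14,"spin": 0,"grip": 1},{"tx": -0.018,"ty": 0.16,"tz": -0.14,"spin": 0,"grip": 1},{"tx": -0.018,"ty": 0.2,"tz": -0.14,"spin": 0,"grip": 1},{"tx": -0.018,"ty": 0.2,"tz": -0.14,"spin": 0,"grip": 1}]}}

```text
time: 44.75
tcp_pos: [0.4634, -0.0776, 0.2072]
ee_rot: [0.999, 0.035, 0.0, 0.0]
wrist_force: [-0.4, 0.2, -0.6]
finger_gap: 0.0004
finger_force: 0.0
```

Run:
```python
from fit import *
st=get_state();print(st["tcp_pos"],st["time"],st["wrist_force"])
y=.075;c,s=np.cos(y),np.sin(y);T=lambda a,b,z:[.490+c*a-s*b,.127+s*a+c*b,z]
for cam in("scene","top"):
    im=np.array(capture(cam)["pixels"]);i0=cv2.imread(f"pics/{cam}0.png")[...,::-1]
    def reg(pts):
        k=np.zeros(im.shape[:2],np.uint8);cv2.fillConvexPoly(k,cv2.convexHull(np.array([px(cam,p) for p in pts],np.float32)).astype(np.int32),1);return k>0
    lid=reg([T(a,b,.044) for a in(-.038,.038) for b in(-.055,.055)]);up=reg([T(.045,b,z) for b in(-.055,.055) for z in(.07,.112)])
    print(cam,"lid face now mean/std",im[lid].mean(0).round(),im[lid].std(0).round(),"start",i0[lid].std(0).round(),"| upright region now",im[up].mean(0).round(),"start",i0[up].mean(0).round())
    # new dark spots on the bench around (spills), outside tray/tin/robot
    d=(im.max(-1)<50)&(i0.max(-1)>75);bench=reg([[x,yy,.007] for x in(.38,.72) for yy in(.0,.40)]);n,l,stt,ce=cv2.connectedComponentsWithStats((d&bench).astype(np.uint8))
    print(" new dark",[(int(stt[i,4]),at(cam,*ce[i],.007)[:2].round(3).tolist()) for i in range(1,n) if stt[i,4]>3])
ims={k:np.array(capture(k)["pixels"]) for k in("scene","top")}
src=open('fit.py').read().replace("(.03,.12)","(1.2,1.21)").replace('if __name__=="__main__": run()','')
ns={};exec(src,ns)
ns["run"](ims,dict(tcp_pos=[.438,.2955,.0746],ee_rot=[.999,.037,0,0],wrist_force=[0],time=0))
```

```text
[ 0.46342203 -0.07763069  0.20719723] 44.75 [-0.38843883  0.20257915 -0.61250503]
scene lid face now mean/std [229. 234. 235.] [5. 5. 4.] start [19. 20. 21.] | upright region now [124. 114. 104.] start [136. 142. 142.]
 new dark []
top lid face now mean/std [226. 234. 233.] [4. 4. 4.] start [25. 26. 26.] | upright region now [111. 101.  89.] start [226. 233. 232.]
 new dark []
tilt -0.5 off [0.0013 0.001 ] cost 323 lip [0.539 0.303 0.002] rear [0.459 0.297 0.003] tcp [0.438  0.2955 0.0746] F [0] 0
```

```bash
python3 -c "
from workcell import *
print(job_done())"
```

```text
the job is handed in; nothing more can be done
None
```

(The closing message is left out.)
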